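Flatten a batch of brass tiles in the hand press

ROBOT

A 6-joint arm with a two-finger parallel gripper is mounted at the origin on a cart in front of the work surface, level with it; the furniture and walls round the work are solid. World frame = base frame: x ahead of the robot, y to its left, z up, the work surface at z = 0. Lengths are in m, angles in rad, forces in N, time in s.
With the tool pointing down it reaches from about 0.425 to 0.95 m from the base axis. Payload 3.5 kg.
Tool frame: the origin (TCP) lies at the very end of the fingers, on their centre line; the grasp point (between the pads) lies grip_point_offset behind it (grip_point_offset is the distance from the TCP to the grasp point, in m); z points along the fingers, y is the line along which they close (so a half turn about z gives the same grasp; the last joint's range is limited). The gripper opens to 85 mm and grips with 20 to 120 N. Pads are 22 mm wide; open, the fingers measure 114 mm over their backs; the gripper's body (76 mm by 85 mm) begins 54 mm behind the grasp point. The pads swing forward as they close: fully open they stand 13 mm farther back than shut.
Start: joints at [1.176, 0.286, 1.577, -0, 1.279, -0.15], TCP at [0.164, 0.655, 0.231] pointing down, gripper open.
Joint ranges: [-2.77, 2.77], [-0.9, 2.22], [0.21, 2.48], [-1.53, 4.67], [0.24, 2.81], [-2.84, 2.84]. Speed limits (rad/s): [2.79, 2.79, 3.14, 3.14, 3.14, 3.14].

INTERFACE

Orientations are given as a unit quaternion [x, y, z, w].
In Python, from plant import * gives the robot as it stands. The module is installed in compiled form; this text tells all that it offers.
- The arm moves only by the tool arm_command, never from a script. Its argument "series" is a list of rows, each a list of 3 entries, a list of its own where there are three numbers: the shift along the tool's x, y, z in cm, then the turn, a rotation vector about the tool's x, y, z in rad, then the closure, from -1 (fully open) to 1 (shut). In form: [[[tx, ty, tz], [wx, wy, wz], hand], ...]. A call has 1 to 10 rows; each row is the pose to reach, as a shift and turn from the pose commanded when the call began, along the tool's axes at that moment; what a row does not reach only later rows make up. A row lasts 1/10 s, in which the tool goes at most 50 mm and 8.59 degrees, less where a joint would pass 70% of its speed; a pose out of reach is approached as far as the arm can. A call with a gripper value outside its range is refused whole. The fingers move at their own pace and stop on an object; "squeeze" is the grip in N (left out, the last holds). Time passes only in rows, so rows that repeat a pose let the fingers close. It gives the time, the measured TCP pose, the force, the opening and the grip force at its end, in the units of the state.
- observe(): the state, without advancing time (a new reading comes with each control period).
- get_image(name): name is "scene" or "top" or "wrist"; returns a dict with "img" (400x640x3 uint8, red, green, blue), "vfov" (degrees; the focal length in pixels is half the picture's height over the tangent of half this angle, whatever the lens; pixels are square), "cx", "cy" (the principal point, pixels), "k1" (the pictures are not rectified: a ray, as slopes to the right and down, at radius r is drawn at 1 + k1 r^2 times it, then the intrinsics apply), "R" (3x3) and "t" (3): a world point X has camera coordinates R X + t. Camera axes: x right, y down, z forward; pixel columns grow to the right and rows downward; lengths in m; the calibration is good to about 2 mm. A picture is of the moment at which its call begins. There is no depth.
- hand_in(): hands the job in; it is judged then, once.
The state is a dict: "clock": time; "joint_positions": joint angles; "dq": joint speeds; "joint_efforts": joint torques, N m; "ee_pos": TCP position; "eef_rot": TCP orientation; "force": force on the tool from outside, world axes, zero at the start; "wrist_torque": the same for the moment, N m; "gripper_width": finger opening in m; "gripper_force": force on a finger pad.
Only numpy, scipy, OpenCV 4.12 (cv2) and the standard library are available. Lean on these libraries where they do the work, as an engineer would, in place of code of your own. Each camera call takes 0.05 s, during which the arm holds its last target. There are 200 camera calls.

TASK

Set the loose brass tiles flat in the hand press: draw the nest slide out of its channel to the stop, lay each tile flat in a nest of its own, push the loaded slide fully home, swing the press lever all the way down and let it come back up. Then draw the slide out to the stop again, put all the tiles into the open card box, and push the empty slide fully home. Keep the slide level throughout, do not work the lever unless the slide is home, and leave the flux jar and the eye loupe where they stand.

Things in the scene. Friction and masses are not known exactly. Their poses are not given: they have to be found in the camera images.
- press: green toggle hand press, bolted down. Origin on the bench under its ram; x along the slide channel (the slide comes out to -x), y towards the lever ball (towards the robot), z up. Head: x = -35 to 60, y = -116 to 34 mm, z = 94 to 210 mm; column below it at y = -70 to -116 mm. Ram plate x = +-69, y = +-27 mm, its underside at z = 49 mm with the lever up, 31 mm with it down
- press_bed (a point): middle of the channel floor under the ram, 16 mm above the bench; where the slide's origin is when home. Channel 103 mm wide; lips close it from above from 78 mm before this point (-x) to 80 mm behind it, 11.5 mm clear height, lip tops 34 mm above the bench; rear stop behind the slide
- press_apron (a point): where the slide's origin is when drawn out to the stop: on the open apron before the channel, x = -173 mm in the press's frame, z = 16 mm. Apron rails 24 mm above the bench, outer width 124 mm; the apron ends at x = -258 mm
- slide: loose aluminium nest slide, 1.5 mm play at each side and above. Origin under the centre of its plate (150 x 100 x 10 mm); axes as the press's. Three nests between locators 3.5 mm high, leaving the middle 31 mm of a tile's 38 mm sides free for fingers; bow handle at -x. 0.4 to 0.65 kg. Starts up to 20 mm short of home (within 5 mm counts as home, within 13 mm as out). Binds if lifted
- slide_handle (a point): middle of the bow handle's bar: round, 12 mm thick, along the slide's y, 38 mm free between its posts; at x = -138 mm, z = 40 mm in the slide's frame, 30 mm above the neck (56 mm above the bench). Can be gripped from above with the fingers closing along the slide's x
- nest_1 (a point): centre of the floor of the front (handle-side) nest on the slide (x = -46 mm in the slide's frame). x, y, z as the slide's. A tile lies in it with its 54 mm side along the slide's y and its 38 mm side along x, underside on this point; 1.5 mm play on each side
- nest_2 (a point): centre of the floor of the middle nest on the slide (x = 0 mm in the slide's frame). x, y, z as the slide's. A tile lies in it with its 54 mm side along the slide's y and its 38 mm side along x, underside on this point; 1.5 mm play on each side
- nest_3 (a point): centre of the floor of the rear nest on the slide (x = 46 mm in the slide's frame). x, y, z as the slide's. A tile lies in it with its 54 mm side along the slide's y and its 38 mm side along x, underside on this point; 1.5 mm play on each side
- press_lever (a joint): angle of the press lever, rad: 0 up (at rest, where a spring brings it back when let go), 1.05 all the way down (counts from 0.95). It drives the ram plate down by 18 mm. Holding it down takes about 6 to 8 N at the ball
- lever_ball (a point): centre of the black ball, 34 mm across, at the end of the press lever. The lever turns about a line along the press's x at y = 4, z = 155 mm of its frame; the ball's centre is at x = 49 mm, 165 mm from that line, 40 degrees above the horizontal on the +y side when up, 20 degrees below it when down. It can be pushed down from above
- tile_1: pressed brass tile, 54 x 38 x 5 mm, lies flat on the bench at the start; origin at the centre of its underside, x along the 54 mm side, z up. It may be absent
- tile_2: pressed brass tile, 54 x 38 x 5 mm, lies flat on the bench at the start; origin at the centre of its underside, x along the 54 mm side, z up. It may be absent
- tile_3: pressed brass tile, 54 x 38 x 5 mm, lies flat on the bench at the start; origin at the centre of its underside, x along the 54 mm side, z up. It may be absent
- card_box: open cream card box with a blue band, 160 x 210 x 50 mm (its x, y, z), walls and floor 2 mm, loose, 0.25 kg; origin at the centre of its underside
- flux_jar: small jar with a black lid, 49 mm across, 50 mm high, stands behind the apron; origin at the centre of its underside. Not to be disturbed
- loupe: black eye loupe, 33 mm across, 35 mm high, stands behind the apron; origin at the centre of its underside. Not to be disturbed

How it is judged:
On the way, in this order (a step that is already met when the one before it is completed fails the run):
1. the empty slide is drawn out of the channel to its stop (x of slide in the frame of press below -0.16 m), for 0.2 s.
2. every tile lies flat in a nest of its own on the drawn-out slide (((horizontal distance between tile_1 and nest_1 below 0.005 m and z of tile_1 in the frame of nest_1 between -0.002 and 0.0065 m and angle between the z axis of tile_1 and the z axis of slide, either way round below 0.05 rad) or (horizontal distance between tile_1 and nest_2 below 0.005 m and z of tile_1 in the frame of nest_2 between -0.002 and 0.0065 m and angle between the z axis of tile_1 and the z axis of slide, either way round below 0.05 rad) or (horizontal distance between tile_1 and nest_3 below 0.005 m and z of tile_1 in the frame of nest_3 between -0.002 and 0.0065 m and angle between the z axis of tile_1 and the z axis of slide, either way round below 0.05 rad)) and ((horizontal distance between tile_2 and nest_1 below 0.005 m and z of tile_2 in the frame of nest_1 between -0.002 and 0.0065 m and angle between the z axis of tile_2 and the z axis of slide, either way round below 0.05 rad) or (horizontal distance between tile_2 and nest_2 below 0.005 m and z of tile_2 in the frame of nest_2 between -0.002 and 0.0065 m and angle between the z axis of tile_2 and the z axis of slide, either way round below 0.05 rad) or (horizontal distance between tile_2 and nest_3 below 0.005 m and z of tile_2 in the frame of nest_3 between -0.002 and 0.0065 m and angle between the z axis of tile_2 and the z axis of slide, either way round below 0.05 rad)) and ((horizontal distance between tile_3 and nest_1 below 0.005 m and z of tile_3 in the frame of nest_1 between -0.002 and 0.0065 m and angle between the z axis of tile_3 and the z axis of slide, either way round below 0.05 rad) or (horizontal distance between tile_3 and nest_2 below 0.005 m and z of tile_3 in the frame of nest_2 between -0.002 and 0.0065 m and angle between the z axis of tile_3 and the z axis of slide, either way round below 0.05 rad) or (horizontal distance between tile_3 and nest_3 below 0.005 m and z of tile_3 in the frame of nest_3 between -0.002 and 0.0065 m and angle between the z axis of tile_3 and the z axis of slide, either way round below 0.05 rad)) and x of slide in the frame of press below -0.16 m), for 0.2 s.
3. the slide with all the tiles in their nests is pushed home (((horizontal distance between tile_1 and nest_1 below 0.005 m and z of tile_1 in the frame of nest_1 between -0.002 and 0.0065 m and angle between the z axis of tile_1 and the z axis of slide, either way round below 0.05 rad) or (horizontal distance between tile_1 and nest_2 below 0.005 m and z of tile_1 in the frame of nest_2 between -0.002 and 0.0065 m and angle between the z axis of tile_1 and the z axis of slide, either way round below 0.05 rad) or (horizontal distance between tile_1 and nest_3 below 0.005 m and z of tile_1 in the frame of nest_3 between -0.002 and 0.0065 m and angle between the z axis of tile_1 and the z axis of slide, either way round below 0.05 rad)) and ((horizontal distance between tile_2 and nest_1 below 0.005 m and z of tile_2 in the frame of nest_1 between -0.002 and 0.0065 m and angle between the z axis of tile_2 and the z axis of slide, either way round below 0.05 rad) or (horizontal distance between tile_2 and nest_2 below 0.005 m and z of tile_2 in the frame of nest_2 between -0.002 and 0.0065 m and angle between the z axis of tile_2 and the z axis of slide, either way round below 0.05 rad) or (horizontal distance between tile_2 and nest_3 below 0.005 m and z of tile_2 in the frame of nest_3 between -0.002 and 0.0065 m and angle between the z axis of tile_2 and the z axis of slide, either way round below 0.05 rad)) and ((horizontal distance between tile_3 and nest_1 below 0.005 m and z of tile_3 in the frame of nest_1 between -0.002 and 0.0065 m and angle between the z axis of tile_3 and the z axis of slide, either way round below 0.05 rad) or (horizontal distance between tile_3 and nest_2 below 0.005 m and z of tile_3 in the frame of nest_2 between -0.002 and 0.0065 m and angle between the z axis of tile_3 and the z axis of slide, either way round below 0.05 rad) or (horizontal distance between tile_3 and nest_3 below 0.005 m and z of tile_3 in the frame of nest_3 between -0.002 and 0.0065 m and angle between the z axis of tile_3 and the z axis of slide, either way round below 0.05 rad)) and x of slide in the frame of press above -0.005 m), for 0.2 s.
4. the lever is all the way down over the home slide with the tiles in their nests (all of step 3 and value of joint press_lever above 0.95 rad), for 0.2 s.
5. the lever is up and the slide is drawn out to its stop again (value of joint press_lever below 0.15 rad and x of slide in the frame of press below -0.16 m), for 0.2 s.
At the end, for the whole second after the job is handed in: Every tile lies at rest inside the upright card box, the empty slide is home within 5 mm in the press channel and at rest, and the lever is up (under 0.15 rad) (x of tile_1 in the frame of card_box between -0.077 and 0.077 m and y of tile_1 in the frame of card_box between -0.102 and 0.102 m and z of tile_1 in the frame of card_box between -0.003 and 0.035 m and linear speed of each of tile_1, tile_2, tile_3, card_box below 0.02 m/s and x of tile_2 in the frame of card_box between -0.077 and 0.077 m and y of tile_2 in the frame of card_box between -0.102 and 0.102 m and z of tile_2 in the frame of card_box between -0.003 and 0.035 m and x of tile_3 in the frame of card_box between -0.077 and 0.077 m and y of tile_3 in the frame of card_box between -0.102 and 0.102 m and z of tile_3 in the frame of card_box between -0.003 and 0.035 m and x of slide in the frame of press above -0.005 m and value of joint press_lever below 0.15 rad and angle between card_box's own z axis and vertical below 0.1 rad and linear speed of slide below 0.01 m/s); the robot touches nothing.
It fails at once if the lever is worked (past 0.4 rad) while the slide is more than 20 mm short of home (value of joint press_lever above 0.4 rad and x of slide in the frame of press below -0.02 m).
It fails at once if the slide is tilted by more than 0.08 rad (angle between slide's own z axis and vertical above 0.08 rad).
It fails at once if the flux jar is moved by more than 20 mm (distance of flux_jar from where it was at the start of the episode above 0.02 m).
It fails at once if the eye loupe is moved by more than 20 mm (distance of loupe from where it was at the start of the episode above 0.02 m).
Of tile_1, tile_2, tile_3 only 2 to 3 are there at a start; the rules pass over those that are not, and their reading is None.
At some moment in a run one of card_box may be knocked a few centimetres aside while the robot is not near it.
Once in a run the grip may slacken for a moment while it holds something.
It also fails if it takes over 210 s, if anything falls off the work surface, if the arm or the gripper's body presses on something with over 40 N, if the wrist force passes 120 N, or if a joint passes its speed limit or range.

## Working session

There is one attempt and no reset: what is moved stays moved. The work goes in short steps, Python scripts to look and compute and a tool call to move; the robot and the scene stay as the last step left them, time stands still between calls to the robot, and variables do not carry over. Pictures are saved under pics/ and viewed, at most 14 in all, crops included, and the job is handed in when it is done.

Besides the shell and the picture viewer there is one more tool, called after "Emit:" in YAML: its name, and indented under it one key for each argument. arm_command: Moves the arm, as the interface text tells. Its arguments: {"type":"object","properties":{"series":{"type":"array"},"squeeze":{"type":"number"}},"required":["series"]}

```bash
mkdir -p pics; cat > h.py <<'E'
from plant import *
import numpy as np, cv2
def shot(name,fn=None):
    d=get_image(name)
    if fn: cv2.imwrite('pics/'+fn,d['img'][:,:,::-1])
    return d
def ray(d,u,v):
    f=200/np.tan(np.radians(d['vfov'])/2)
    xd=np.array([(u-d['cx'])/f,(v-d['cy'])/f]); x=xd.copy()
    for _ in range(30): x=xd/(1+d['k1']*(x@x))
    R=np.array(d['R']);t=np.array(d['t'])
    return -R.T@t, R.T@np.array([x[0],x[1],1.])
def onz(d,u,v,z):
    o,r=ray(d,u,v); return o+r*(z-o[2])/r[2]
def proj(d,X):
    f=200/np.tan(np.radians(d['vfov'])/2)
    c=np.array(d['R'])@np.array(X)+np.array(d['t']); s=c[:2]/c[2]; s=s*(1+d['k1']*(s@s))
    return s*f+[d['cx'],d['cy']]
E
python3 - <<'E'
from h import *
for n in ['scene','top','wrist']:
    d=shot(n,n+'0.png'); print(n,d['vfov'],d['k1'],-np.array(d['R']).T@d['t'])
s=observe(); print(s)
E
```

```text
scene 51.864921534311065 -0.04927679843346052 [ 0.2012082  -0.89611432  0.69396423]
top 49.623351798035095 -0.047176839136228874 [ 0.13726431 -0.05008121  1.11630891]
wrist 71.64796343155783 -0.04306723367558766 [0.09614221 0.67188491 0.37308571]
{'clock': 0.15, 'joint_positions': array([ 1.17600044e+00,  2.87007339e-01,  1.57787628e+00,  4.00088863e-05,
        1.27858419e+00, -1.50022220e-01]), 'dq': array([ 0.00083329,  0.00011584, -0.00457176,  0.00028444,  0.00112769,
       -0.00100691]), 'joint_efforts': array([ 5.06511096e-04, -4.06602752e+01, -2.93141162e+01, -1.82042659e-04,
        3.94975097e-03, -5.41569520e-06]), 'ee_pos': array([0.16335125, 0.65439958, 0.23021555]), 'eef_rot': array([ 1.22087216e-01,  9.92518933e-01, -8.97849710e-04, -2.70701653e-04]), 'force': array([ 0.56065339, -0.65651973,  0.12205068]), 'wrist_torque': array([ 0.02937665, -0.00086069,  0.00137314]), 'gripper_force': 0.0, 'gripper_width': 0.08548687645649139}
```

View pics/top0.png

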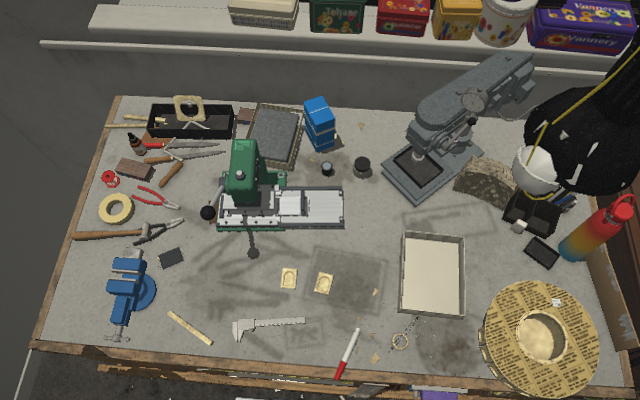

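View pics/scene0.png

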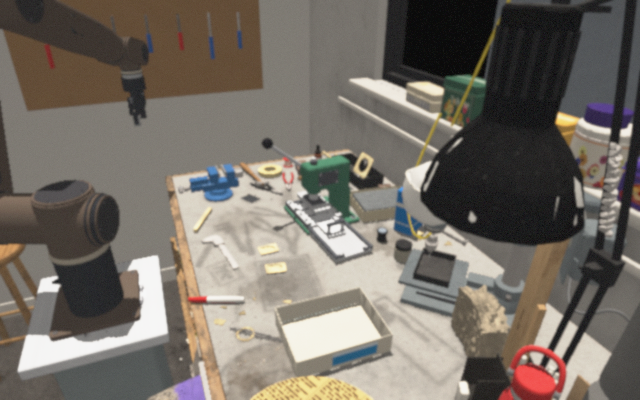

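```bash
python3 - <<'E'
from h import *
d=shot('top'); im=d['img'][:,:,::-1]
c=cv2.resize(im[130:310,190:470],None,fx=2.85,fy=2.85,interpolation=cv2.INTER_CUBIC); cv2.imwrite('pics/crop1.png',c)
hsv=cv2.cvtColor(im,cv2.COLOR_BGR2HSV)
m=cv2.inRange(hsv,(15,70,150),(32,255,255)); m[:, 450:]=0; m[:240]=0
for k in cv2.findContours(m,0,2)[0]:
    if cv2.contourArea(k)>60:
        r=cv2.minAreaRect(k); b=cv2.boxPoints(r)
        print('c',onz(d,*r[0],.005).round(4),r[0]); P=np.array([onz(d,*p,.005)[:2] for p in b]); print(P.round(4).tolist(), np.linalg.norm(P[0]-P[1]).round(4),np.linalg.norm(P[1]-P[2]).round(4))
for u,v,z in [(208,213,.26),(217,228,.034),(344,189,.024),(344,228,.024),(326,168,.05),(362,167,.05),(305,203,.056)]: print(u,v,onz(d,u,v,z).round(4))
E
```

```text
c [0.2223 0.0218 0.005 ] (295.69305419921875, 369.5693359375)
[[0.2132, 0.078], [0.233, 0.0784], [0.2314, -0.0345], [0.2117, -0.0341]] 0.0198 0.1129
c [0.3003 0.3012 0.005 ] (189.12347412109375, 327.33355712890625)
[[0.3293, 0.3667], [0.3401, 0.3612], [0.2721, 0.2377], [0.2618, 0.2434]] 0.0121 0.141
c [ 0.4428 -0.0288  0.005 ] (323.48077392578125, 282.90386962890625)
[[0.4201, -0.0053], [0.4733, -0.0148], [0.4658, -0.0527], [0.4129, -0.0425]] 0.0541 0.0387
c [0.4491 0.0644 0.005 ] (288.46722412109375, 277.8606872558594)
[[0.423, 0.0827], [0.4761, 0.0842], [0.4756, 0.0459], [0.4226, 0.0451]] 0.0531 0.0383
208 213 [0.5082 0.2298 0.26  ]
217 228 [0.5637 0.2706 0.034 ]
344 189 [ 0.715  -0.0665  0.024 ]
344 228 [ 0.5949 -0.0733  0.024 ]
326 168 [ 0.7648 -0.0112  0.05  ]
362 167 [ 0.7761 -0.1134  0.05  ]
305 203 [0.6468 0.0375 0.056 ]
```

View pics/crop1.png

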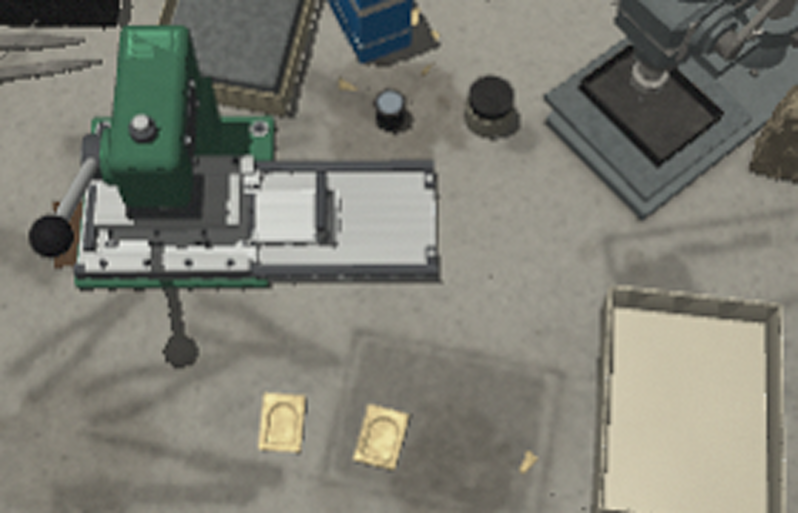

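```bash
cat >> h.py <<'E'
from scipy.spatial.transform import Rotation as Ro
def go(p,yaw=None,s=None):
    """shift (cm) & turn to TCP p, tool down, tool y at world angle yaw (mod pi)"""
    s=s or observe(); R=Ro.from_quat(s['eef_rot']); 
    if yaw is None: y=R.as_matrix()[:,1]; yaw=np.arctan2(y[1],y[0])
    best=None
    for a in (yaw,yaw+np.pi):
        yv=np.array([np.cos(a),np.sin(a),0]); zv=np.array([0,0,-1.]); xv=np.cross(yv,zv)
        T=Ro.from_matrix(np.stack([xv,yv,zv],1)); w=(R.inv()*T).as_rotvec()
        if best is None or np.linalg.norm(w)<np.linalg.norm(best): best=w
    sh=R.inv().apply(np.array(p)-s['ee_pos'])*100
    print('shift',sh.round(2),'turn',best.round(3),'q6',s['joint_positions'][5].round(2),'pos',s['ee_pos'].round(4))
E
python3 - <<'E'
from h import *
d=shot('top')
w=lambda a,b,z:onz(d,190+a/2.85,130+b/2.85,z).round(4)
for a,b,z in [(276,162,.024),(435,162,.024),(262,278,.024),(439,281,.024),(327,174,.05),(327,245,.05),(80,270,.034)]: print(a,b,w(a,b,z))
im=d['img'];hsv=cv2.cvtColor(im,cv2.COLOR_RGB2HSV)
go([.65,.035,.42],np.radians(91.5)); print(observe().get('grip_point_offset'));
try: print(grip_point_offset)
except Exception as e: print(e)
E
```

```text
276 162 [0.7093 0.0968 0.024 ]
435 162 [ 0.7216 -0.0622  0.024 ]
262 278 [0.583 0.096 0.024]
439 281 [ 0.5931 -0.0735  0.024 ]
327 174 [0.6864 0.0422 0.05  ]
327 245 [0.6109 0.035  0.05  ]
80 270 [0.5735 0.2694 0.034 ]
shift [-62.22 -48.34 -18.89] turn [-0.001 -0.    -0.271] q6 -0.15 pos [0.1634 0.6546 0.2306]
None
0.0187
```

Emit:
arm_command:
  series:
    - [[0,0,-5],[0,0,0],-1]
    - [[0,0,-10],[0,0,0],-1]
    - [[0,0,-15],[0,0,-0.1],-1]
    - [[0,0,-19],[0,0,-0.2],-1]
    - [[-20,-16,-19],[0,0,-0.314],-1]
    - [[-40,-31,-19],[0,0,-0.314],-1]
    - [[-62.2,-48.3,-19],[0,0,-0.314],-1]
    - [[-62.2,-48.3,-19],[0,0,-0.314],-1]
    - [[-62.2,-48.3,-19],[0,0,-0.314],-1]
    - [[-62.2,-48.3,-19],[0,0,-0.314],-1]

```text
clock: 1.25
ee_pos: [0.3492, 0.4169, 0.4214]
eef_rot: [-0.035, 0.999, 0.0, 0.0]
force: [-0.0, -0.6, 1.0]
gripper_width: 0.0854
gripper_force: 0.0
```

Emit:
arm_command:
  series:
    - [[0,0,0],[0,0,0],-1]
    - [[0,0,0],[0,0,0],-1]

```text
clock: 1.45
ee_pos: [0.3492, 0.4178, 0.4214]
eef_rot: [-0.033, 0.999, 0.0, -0.0]
force: [0.3, 0.0, -0.6]
gripper_width: 0.0854
gripper_force: 0.0
```

Emit:
arm_command:
  series:
    - [[-27.4,-40.2,0],[0,0,0],-1]
    - [[-27.4,-40.2,0],[0,0,0],-1]
    - [[-27.4,-40.2,0],[0,0,0],-1]
    - [[-27.4,-40.2,0],[0,0,0],-1]
    - [[-27.4,-40.2,0],[0,0,0],-1]
    - [[-27.4,-40.2,0],[0,0,0],-1]
    - [[-27.4,-40.2,0],[0,0,0],-1]
    - [[-27.4,-40.2,0],[0,0,0],-1]
    - [[-27.4,-40.2,0],[0,0,0],-1]
    - [[-27.4,-40.2,0],[0,0,0],-1]

```text
clock: 2.45
ee_pos: [0.6512, 0.036, 0.4205]
eef_rot: [-0.035, 0.999, 0.0, -0.0]
force: [-0.2, -0.9, -0.1]
gripper_width: 0.0854
gripper_force: 0.0
```

Emit:
arm_command:
  series:
    - [[0,0,5],[0,0,0],-1]
    - [[0,0,10],[0,0,0],-1]
    - [[0,0,15],[0,0,0],-1]
    - [[0,0,20],[0,0,0],-1]
    - [[0,0,20],[0,0,0],-1]
    - [[0,0,20],[0,0,0],-1]

```text
clock: 3.05
ee_pos: [0.6496, 0.038, 0.2211]
eef_rot: [-0.036, 0.999, 0.0, -0.001]
force: [0.6, 0.3, 0.8]
gripper_width: 0.0855
gripper_force: 0.0
```

```bash
python3 - <<'E'
from h import *
d=shot('wrist','w1.png'); s=observe(); print(s['ee_pos'],s['eef_rot'],s['joint_positions'])
print(-np.array(d['R']).T@d['t'], d['R'])
E
```

```text
[0.6511568  0.03760975 0.2241715 ] [-3.53578682e-02  9.99372954e-01 -1.68364254e-04  1.86840081e-03] [-9.76893416e-02  2.40561379e-01  1.64545331e+00  1.70584846e-04
  1.25182952e+00 -1.73926946e+00]
[0.58063894 0.03328269 0.36426218] [[-0.07020941  0.9975312   0.00146198]
 [ 0.95928828  0.06711569  0.27433826]
 [ 0.27356285  0.02066358 -0.96163215]]
```

View pics/w1.png

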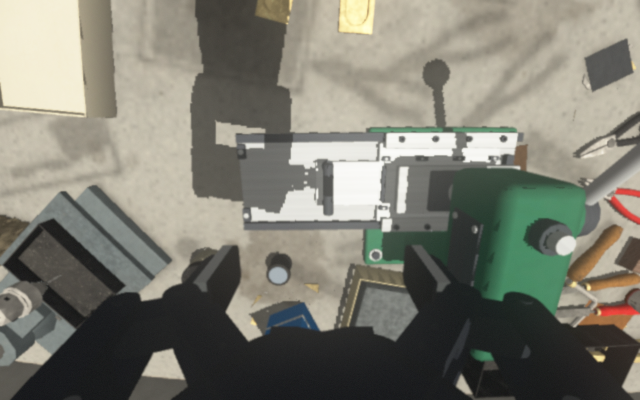

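```bash
python3 - <<'E'
from h import *
d=shot('wrist'); im=d['img'][:,:,::-1]
c=cv2.resize(im[110:240,220:420],None,fx=4,fy=4,interpolation=cv2.INTER_CUBIC); cv2.imwrite('pics/c2.png',c)
for u,v,z in [(327,163,.056),(327,213,.056),(327,188,.056),(237,133,.024),(245,228,.024),(386,133,.024)]: print(u,v,onz(d,u,v,z).round(4))
E
```

```text
327 163 [0.6279 0.0426 0.056 ]
327 213 [0.6872 0.0471 0.056 ]
327 188 [0.6568 0.0448 0.056 ]
237 133 [ 0.6037 -0.0679  0.024 ]
245 228 [ 0.7268 -0.0589  0.024 ]
386 133 [0.5913 0.1121 0.024 ]
```

View pics/c2.png

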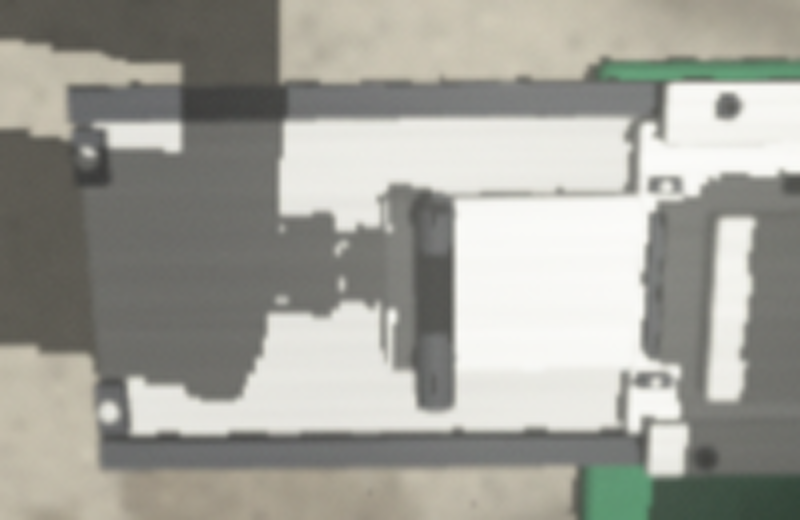

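Emit:
arm_command:
  series:
    - [[-0.4,0.7,5],[0,0,0],-1]
    - [[-0.4,0.7,9],[0,0,0],-1]
    - [[-0.4,0.7,12],[0,0,0],-1]
    - [[-0.4,0.7,12],[0,0,0],-1]
    - [[-0.4,0.7,12],[0,0,0],-1]
    - [[-0.4,0.7,12],[0,0,0],-1]

```text
clock: 3.75
ee_pos: [0.6562, 0.0437, 0.1061]
eef_rot: [-0.035, 0.999, -0.0, 0.004]
force: [-0.0, 0.2, 0.6]
gripper_width: 0.0855
gripper_force: 0.0
```

```bash
python3 - <<'E'
from h import *
d=shot('wrist','w3.png'); s=observe(); print(s['ee_pos'],s['eef_rot'])
d2=shot('wrist');s=observe(); print(s['ee_pos'],(np.abs(d['t']-np.array(d2['t']))).max())
go([.655,.045,.04],np.radians(94.1))
E
```

```text
[0.65593983 0.04364735 0.10584297] [-3.46131474e-02  9.99393988e-01 -4.55475121e-04  3.65780143e-03]
[0.65546751 0.04368037 0.10521583] 0.0002997164436318034
shift [0.08 0.14 6.52] turn [-0.001  0.006 -0.002] q6 -1.73 pos [0.6555 0.0437 0.1052]
```

View pics/w3.png

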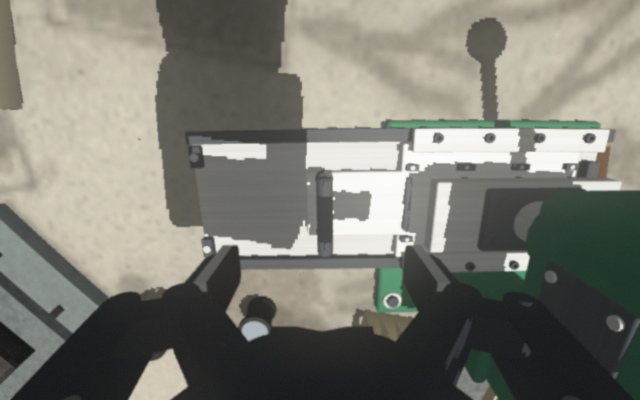

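```bash
python3 - <<'E'
from h import *
d=shot('wrist')
for u,v,z in [(324,171,.058),(327,256,.058),(325.5,213,.058),(188,133,.024),(208,268,.024),(410,130,.024)]: print(u,v,onz(d,u,v,z).round(4))
E
```

```text
324 171 [0.6199 0.0433 0.058 ]
327 256 [0.6849 0.0502 0.058 ]
325.5 213 [0.6505 0.0466 0.058 ]
188 133 [ 0.6028 -0.066   0.024 ]
208 268 [ 0.7229 -0.0557  0.024 ]
410 130 [0.5887 0.1094 0.024 ]
```

Emit:
arm_command:
  series:
    - [[0.3,0.3,2.5],[0,0.006,-0.007],-1]
    - [[0.3,0.3,5],[0,0.006,-0.007],-1]
    - [[0.3,0.3,6.5],[0,0.006,-0.007],-1]
    - [[0.3,0.3,6.5],[0,0.006,-0.007],-1]

```text
clock: 4.3
ee_pos: [0.6483, 0.0467, 0.0342]
eef_rot: [-0.038, 0.999, 0.0, -0.005]
force: [-0.4, 0.2, 0.3]
gripper_width: 0.0856
gripper_force: 0.0
```

Emit:
arm_command:
  series:
    - [[0,0,0],[0,0,0],1]
    - [[0,0,0],[0,0,0],1]
    - [[0,0,0],[0,0,0],1]
    - [[0,0,0],[0,0,0],1]
    - [[0,0,0],[0,0,0],1]
    - [[0,0,0],[0,0,0],1]
    - [[0,0,0],[0,0,0],1]
    - [[0,0,0],[0,0,0],1]
  squeeze: 40

```text
clock: 5.1
ee_pos: [0.6504, 0.0465, 0.0371]
eef_rot: [-0.038, 0.999, -0.0, -0.003]
force: [-1.0, -0.9, 4.1]
gripper_width: 0.0103
gripper_force: 39.0
```

Emit:
arm_command:
  series:
    - [[0,-1,0],[0,0,0],1]
    - [[0,-3,0],[0,0,0],1]
    - [[0,-5,0],[0,0,0],1]
    - [[0,-7,0],[0,0,0],1]
    - [[0,-9,0],[0,0,0],1]
    - [[0,-11,0],[0,0,0],1]
    - [[0,-13,0],[0,0,0],1]
    - [[0,-14.5,0],[0,0,0],1]
    - [[0,-15.5,0],[0,0,0],1]
    - [[0,-15.5,0],[0,0,0],1]

```text
clock: 6.1
ee_pos: [0.6621, -0.1093, 0.0368]
eef_rot: [-0.038, 0.999, -0.001, -0.003]
force: [-0.6, 0.2, 6.4]
gripper_width: 0.0104
gripper_force: 39.4
```

Emit:
arm_command:
  series:
    - [[0,-0.5,0],[0,0,0],1]
    - [[0,-0.8,0],[0,0,0],1]
    - [[0,-1,0],[0,0,0],1]
    - [[0,-1,0],[0,0,0],1]

```text
clock: 6.5
ee_pos: [0.6623, -0.1176, 0.036]
eef_rot: [-0.038, 0.999, 0.0, -0.003]
force: [-0.7, 4.0, 3.4]
gripper_width: 0.0105
gripper_force: 39.2
```

Emit:
arm_command:
  series:
    - [[0,0.2,0],[0,0,0],-1]
    - [[0,0.2,0],[0,0,0],-1]
    - [[0,0.2,0],[0,0,0],-1]
    - [[0,0.2,0],[0,0,0],-1]
    - [[0,0.2,0],[0,0,0],-1]
    - [[0,0.2,-4],[0,0,0],-1]
    - [[0,0.2,-9],[0,0,0],-1]
    - [[0,5,-12],[0,0,0],-1]
    - [[0,10,-12],[0,0,0],-1]
    - [[0,10,-12],[0,0,0],-1]

```text
clock: 7.5
ee_pos: [0.656, -0.0138, 0.1587]
eef_rot: [-0.04, 0.999, 0.0, -0.001]
force: [0.3, -0.2, 0.6]
gripper_width: 0.0853
gripper_force: 0.0
```

Emit:
arm_command:
  series:
    - [[2,0,0],[0,0,0],-1]
    - [[2,0,0],[0,0,0],-1]
    - [[2,0,0],[0,0,0],-1]

```text
clock: 7.8
ee_pos: [0.6356, -0.0201, 0.1561]
eef_rot: [-0.038, 0.999, -0.0, -0.003]
force: [0.3, -0.4, -0.3]
gripper_width: 0.0855
gripper_force: 0.0
```

```bash
python3 - <<'E'
from h import *
d=shot('wrist','w4.png'); s=observe(); print(s['ee_pos'],s['eef_rot'])
im=d['img'][:,:,::-1]; np.save('w4.npy',im)
c=cv2.resize(im[60:310,130:500],None,fx=2.1,fy=2.1,interpolation=cv2.INTER_CUBIC); cv2.imwrite('pics/c4.png',c)
E
```

```text
[ 0.63602142 -0.02029738  0.15621871] [-3.77110526e-02  9.99284450e-01 -1.94147300e-04 -2.90297204e-03]
```

View pics/c4.png

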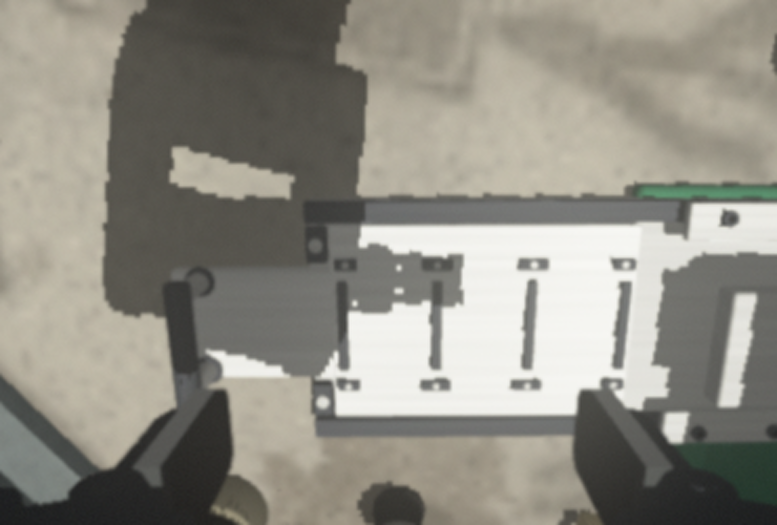

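```bash
python3 - <<'E'
from h import *
d=shot('wrist')
w=lambda a,b,z:onz(d,130+a/2.1,60+b/2.1,z)[:2]
P={}
for n,a,b in [('s1t',343,282),('s1b',343.5,370),('s2t',437,282),('s2b',435,370),('s3t',532,280),('s3b',526,370),('s4t',626,282),('s4b',616,370)]: P[n]=w(a,b,.0295); print(n,P[n].round(4))
for a,b in [(345,265),(348,385),(438,265),(435,385),(532,265),(526,385),(625,265),(613,385)]: print('pad',w(a,b,.0295).round(4))
print('rail end',w(305,203,.024).round(4),w(317,436,.024).round(4)); print('bar',w(178,285,.058).round(4),w(188,375,.058).round(4))
E
```

```text
s1t [ 0.6394 -0.048 ]
s1b [ 0.6848 -0.0456]
s2t [ 0.636  -0.0031]
s2b [6.814e-01 1.000e-04]
s3t [0.6316 0.0424]
s3b [0.6781 0.0457]
s4t [0.6292 0.088 ]
s4b [0.6749 0.0912]
pad [ 0.6309 -0.0475]
pad [ 0.6928 -0.043 ]
pad [ 0.6276 -0.0033]
pad [0.6896 0.0008]
pad [0.6243 0.0414]
pad [0.6862 0.0468]
pad [0.6209 0.086 ]
pad [0.6831 0.0911]
rail end [ 0.6036 -0.0682] [ 0.7261 -0.0583]
bar [ 0.6384 -0.1168] [ 0.6803 -0.1136]
```

```bash
python3 - <<'E'
from h import *
go([.45,.0,.2],np.radians(4.2))
E
```

```text
shift [18.44  3.43 -4.27] turn [ 0.004 -0.005 -1.569] q6 -1.84 pos [ 0.6362 -0.0203  0.1563]
```

Emit:
arm_command:
  series:
    - [[3,0.6,-4],[0,0,0.15],-1]
    - [[6,1.2,-4],[0,0,0.3],-1]
    - [[9,1.7,-4],[0,0,0.45],-1]
    - [[12,2.3,-4],[0,0,0.6],-1]
    - [[15,3,-4],[0,0,0.75],-1]
    - [[18.4,3.4,-4],[0,0,0.9],-1]
    - [[18.4,3.4,-4],[0,0,1.05],-1]
    - [[18.4,3.4,-4],[0,0,1.2],-1]
    - [[18.4,3.4,-4],[0,0,1.35],-1]
    - [[18.4,3.4,-4],[0,0,1.5],-1]

```text
clock: 8.9
ee_pos: [0.4504, -0.0003, 0.1979]
eef_rot: [0.656, 0.755, -0.002, -0.002]
force: [-0.3, 0.4, -0.3]
gripper_width: 0.0856
gripper_force: 0.0
```

Emit:
arm_command:
  series:
    - [[0,0,0],[0,0,0.07],-1]
    - [[0,0,0],[0,0,0.07],-1]
    - [[0,0,0],[0,0,0.07],-1]

```text
clock: 9.2
ee_pos: [0.4503, -0.0001, 0.1977]
eef_rot: [0.679, 0.734, -0.002, -0.002]
force: [0.7, 0.3, 0.1]
gripper_width: 0.0853
gripper_force: 0.0
```

```bash
cat >> h.py <<'E'
def tiles(d,z=.005):
    hsv=cv2.cvtColor(d['img'],cv2.COLOR_RGB2HSV)
    m=cv2.inRange(hsv,(15,70,120),(32,255,255)); m=cv2.morphologyEx(m,cv2.MORPH_CLOSE,np.ones((9,9)))
    for k in cv2.findContours(m,0,2)[0]:
        if cv2.contourArea(k)<300: continue
        P=np.array([onz(d,*p,z)[:2] for p in k[:,0].astype(float)]).astype(np.float32)
        r=cv2.minAreaRect((P*1000).astype(np.float32)); b=cv2.boxPoints(r); e=[b[1]-b[0],b[2]-b[1]]; e=max(e,key=np.linalg.norm)
        print('px',k[:,0].mean(0).round(),'c mm',np.round(r[0],1),'size',np.round(r[1],1),'long axis deg',round((np.degrees(np.arctan2(e[1],e[0]))+90)%180-90,1))
E
python3 - <<'E'
from h import *
d=shot('wrist','w5.png'); s=observe(); print(s['ee_pos'],s['eef_rot'])
tiles(d)
E
```

```text
[ 4.50180069e-01 -8.74242602e-06  1.97647233e-01] [ 0.67902455  0.73410976 -0.00215259 -0.00197232]
px [168. 372.] c mm [ 227.9 -337.5] size [110.3  24.4] long axis deg 89.5
px [155. 280.] c mm [ 227.7 -160.2] size [64.  24.5] long axis deg 90.0
px [316. 199.] c mm [443.7 -27. ] size [38.1 54.6] long axis deg -10.6
px [328. 126.] c mm [450.2  64.6] size [53.6 38.6] long axis deg 1.0
px [139. 108.] c mm [227.9  84.6] size [199.8  24.9] long axis deg 90.0
```

View pics/w5.png

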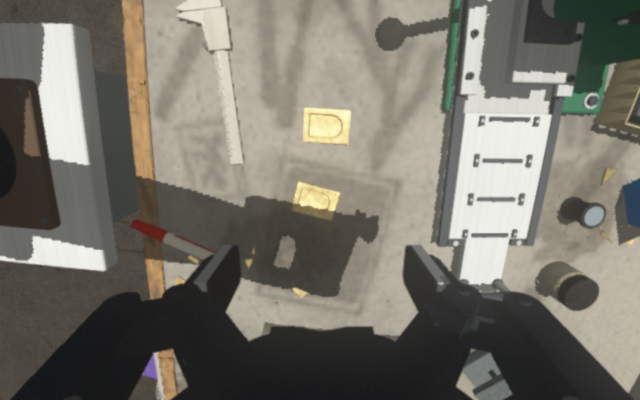

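```bash
python3 - <<'E'
from h import *
go([.4502,.0646,.03],np.radians(1))
E
```

```text
shift [ 6.44  0.6  16.76] turn [-0.006  0.     0.06 ] q6 -0.3 pos [ 0.4502 -0.      0.1976]
```

Emit:
arm_command:
  series:
    - [[4,0.6,2],[0,0,0.06],-0.5]
    - [[6.4,0.6,6],[-0.006,0,0.06],-0.5]
    - [[6.4,0.6,10],[-0.006,0,0.06],-0.5]
    - [[6.4,0.6,14],[-0.006,0,0.06],-0.5]
    - [[6.4,0.6,16.5],[-0.006,0,0.06],-0.5]
    - [[6.4,0.6,16.8],[-0.006,0,0.06],-0.5]
    - [[6.4,0.6,16.8],[-0.006,0,0.06],-0.5]

```text
clock: 9.95
ee_pos: [0.4499, 0.0644, 0.0294]
eef_rot: [0.701, 0.713, -0.0, -0.0]
force: [0.8, -0.5, 0.5]
gripper_width: 0.0641
gripper_force: 0.0
```

```bash
python3 - <<'E'
from h import *
d=shot('wrist','w6.png'); print(observe()['gripper_width']); tiles(d)
go([.4502,.0646,.003],np.radians(1))
E
```

```text
0.06394125791438351
px [322. 237.] c mm [450.2  65.3] size [53.7 37.8] long axis deg 1.0
px [ 16. 219.] c mm [241.8  69.2] size [91.5 25.9] long axis deg 71.8
shift [ 0.03 -0.09  2.76] turn [ 0.002  0.    -0.   ] q6 -0.1 pos [0.451  0.0643 0.0306]
```

View pics/w6.png

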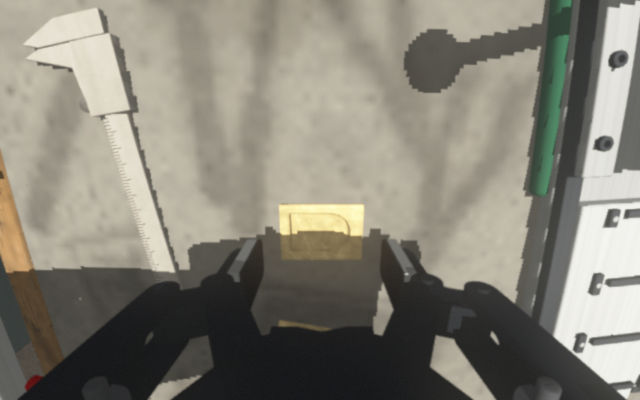

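Emit:
arm_command:
  series:
    - [[0.1,0,1.5],[0,0,0],-0.5]
    - [[0.1,0,2.6],[0,0,0],-0.5]
    - [[0.1,0,2.9],[0,0,0],-0.5]
    - [[0.1,0,3.1],[0,0,0],-0.5]
    - [[0.1,0,3.2],[0,0,0],-0.5]
    - [[0.1,0,3.2],[0,0,0],-0.5]

```text
clock: 10.6
ee_pos: [0.4502, 0.0654, -0.0021]
eef_rot: [0.701, 0.713, 0.0, 0.0]
force: [0.3, 0.7, 0.0]
gripper_width: 0.0645
gripper_force: 0.0
```

No contact yet (pads stand back at this opening). Going a little lower in fine steps.

Emit:
arm_command:
  series:
    - [[0,0,0.2],[0,0,0],-0.5]
    - [[0,0,0.3],[0,0,0],-0.5]
    - [[0,0,0.3],[0,0,0],-0.5]

```text
clock: 10.9
ee_pos: [0.4498, 0.0655, -0.0056]
eef_rot: [0.701, 0.713, -0.0, -0.0]
force: [0.4, -0.1, -0.6]
gripper_width: 0.0639
gripper_force: 0.0
```

Emit:
arm_command:
  series:
    - [[0,0,0],[0,0,0],-0.2]
    - [[0,0,0],[0,0,0],0]
    - [[0,0,0],[0,0,0],0.3]
    - [[0,0,0],[0,0,0],1]
    - [[0,0,0],[0,0,0],1]
    - [[0,0,0],[0,0,0],1]
  squeeze: 40

```text
clock: 11.5
ee_pos: [0.4515, 0.0654, -0.0033]
eef_rot: [0.701, 0.713, 0.0, 0.001]
force: [-2.0, -0.5, 12.5]
gripper_width: 0.0521
gripper_force: 43.8
```

Emit:
arm_command:
  series:
    - [[0,0,-1],[0,0,0],1]
    - [[0,0,-4],[0,0,0],1]
    - [[0,0,-8],[0,0,0],1]
    - [[0,0,-8],[0,0,0],1]

```text
clock: 11.9
ee_pos: [0.4541, 0.0652, 0.0801]
eef_rot: [0.701, 0.713, 0.004, 0.004]
force: [0.4, -0.4, -0.7]
gripper_width: 0.0521
gripper_force: 42.3
```

```bash
python3 - <<'E'
from h import *
s=observe(); print(s['gripper_width'],s['gripper_force']); d=shot('wrist'); tiles(d,s['ee_pos'][2]+.0085)
go([.6569,.0214,.055],np.radians(4.2))
E
```

```text
0.052101350685286874 42.32827305793762
px [314. 284.] c mm [454.8  54. ] size [54.1 60.4] long axis deg -89.3
px [ 43. 142.] c mm [314.2 128.7] size [ 17.  120.2] long axis deg -89.9
shift [-4.74 20.35  2.42] turn [ 0.007  0.001 -0.056] q6 -0.1 pos [0.4524 0.0653 0.0777]
```

Emit:
arm_command:
  series:
    - [[-1.2,5,0],[0,0,-0.02],1]
    - [[-2.4,10,0],[0,0,-0.04],1]
    - [[-3.6,15,0],[0,0,-0.056],1]
    - [[-4.7,20.3,0],[0.007,0,-0.056],1]
    - [[-4.7,20.3,0],[0.007,0,-0.056],1]
    - [[-4.7,20.3,1],[0.007,0,-0.056],1]
    - [[-4.7,20.3,2],[0.007,0,-0.056],1]
    - [[-4.7,20.3,2],[0.007,0,-0.056],1]

```text
clock: 12.75
ee_pos: [0.6497, 0.0227, 0.0509]
eef_rot: [0.681, 0.733, -0.005, -0.005]
force: [0.8, -0.3, -0.9]
gripper_width: 0.0519
gripper_force: 42.3
```

```bash
python3 - <<'E'
from h import *
d=shot('wrist','w7.png'); s=observe(); print(s['ee_pos'],s['gripper_width']); tiles(d,s['ee_pos'][2]+.0085)
c=cv2.resize(d['img'][140:340,200:460,::-1],None,fx=3,fy=3,interpolation=cv2.INTER_CUBIC); cv2.imwrite('pics/c7.png',c)
go([.6569,.0214,.035],np.radians(4.2))
E
```

```text
[0.65063933 0.02264182 0.05222672] 0.0521390277888415
px [ 61. 266.] c mm [502.3   4.4] size [14.4 17. ] long axis deg -35.2
px [319. 268.] c mm [650.5  23.3] size [52.7 37.8] long axis deg 4.5
px [592.  89.] c mm [770.9 115.2] size [35.6 74.1] long axis deg -59.8
shift [-0.17  0.64  1.71] turn [-0.012 -0.001  0.   ] q6 -0.19 pos [0.6506 0.0226 0.0522]
```

View pics/c7.png

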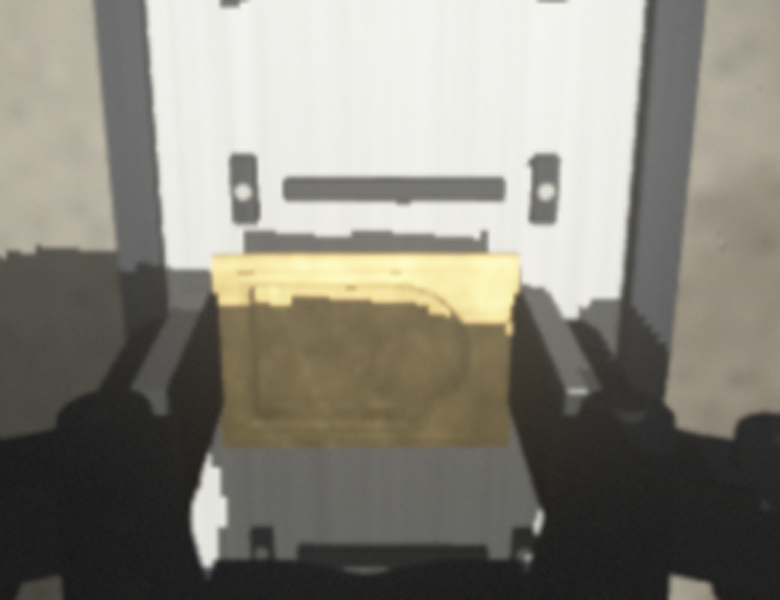

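```bash
python3 - <<'E'
from h import *
d=shot('wrist'); w=lambda a,b:onz(d,200+a/3,140+b/3,.0295)[:2]
for p in [(394,189),(243,188),(545,188),(393,553),(262,545),(524,548)]: print(w(*p).round(4))
s=observe(); tiles(d,s['ee_pos'][2]+.0085); go([.6569,.0214,.03],np.radians(4.2))
E
```

```text
[0.6556 0.0441]
[0.6242 0.0419]
[0.6869 0.0467]
[ 0.6629 -0.0468]
[ 0.6314 -0.0472]
[ 0.6941 -0.0429]
px [ 61. 264.] c mm [503.5   4.9] size [14.8 17. ] long axis deg -36.3
px [317. 267.] c mm [651.4  23.2] size [52.7 37.8] long axis deg 4.4
px [588.  88.] c mm [771.  114.4] size [36.6 75.2] long axis deg -58.4
shift [-0.15  0.54  2.34] turn [-0.01  -0.001  0.   ] q6 -0.19 pos [0.6516 0.0225 0.0534]
```

Emit:
arm_command:
  series:
    - [[-0.2,0.6,0],[-0.01,0,0],1]
    - [[-0.2,0.6,0],[-0.01,0,0],1]
    - [[-0.2,0.6,1],[-0.01,0,0],1]
    - [[-0.2,0.6,1.6],[-0.01,0,0],1]
    - [[-0.2,0.6,1.6],[-0.01,0,0],1]
    - [[-0.2,0.6,1.6],[-0.01,0,0],1]

```text
clock: 13.45
ee_pos: [0.6592, 0.0204, 0.0378]
eef_rot: [0.681, 0.732, 0.001, 0.0]
force: [-1.0, -0.9, 0.2]
gripper_width: 0.052
gripper_force: 42.3
```

```bash
python3 - <<'E'
from h import *
d=shot('wrist'); s=observe(); print(s['ee_pos'],s['force']);tiles(d,s['ee_pos'][2]+.0085); go([.6572,.0214,.0235],np.radians(4.2))
E
```

```text
[0.6595832  0.02035506 0.03820175] [ 0.10856169 -0.16951775 -0.08167938]
px [ 29. 270.] c mm [492.5  -3.4] size [16.2 18.1] long axis deg -37.0
px [323. 268.] c mm [659.9  20.5] size [53. 38.] long axis deg 4.1
px [592.  85.] c mm [783.  114.4] size [36.1 73.7] long axis deg -58.9
shift [ 0.12 -0.23  1.47] turn [ 0.003 -0.    -0.   ] q6 -0.2 pos [0.6596 0.0204 0.0382]
```

Emit:
arm_command:
  series:
    - [[0.1,-0.25,0.3],[0.003,0,0],1]
    - [[0.1,-0.25,0.7],[0.003,0,0],1]
    - [[0.1,-0.25,0.7],[0.003,0,0],1]
    - [[0.1,-0.25,0.7],[0.003,0,0],1]
    - [[0.1,-0.25,0.7],[0.003,0,0],1]
    - [[0.1,-0.25,0.7],[0.003,0,0],1]

```text
clock: 14.1
ee_pos: [0.6573, 0.0211, 0.0317]
eef_rot: [0.681, 0.732, 0.0, 0.0]
force: [0.2, 0.7, -0.4]
gripper_width: 0.0519
gripper_force: 42.3
```

```bash
python3 - <<'E'
from h import *
d=shot('wrist'); s=observe(); print(s['ee_pos'],s['force']);tiles(d,s['ee_pos'][2]+.0085); go([.6572,.0214,.0235],np.radians(4.2))
E
```

```text
[0.65728481 0.02115136 0.03167814] [-0.17658736 -0.44116401 -0.07813293]
px [ 23. 279.] c mm [485.4  -6.7] size [16.9 18.8] long axis deg -34.9
px [315. 267.] c mm [658.  21.] size [53.2 38.1] long axis deg 4.1
px [555. 223.] c mm [784.4  47.7] size [11.6 16.7] long axis deg -88.0
px [603.  83.] c mm [785.7 118.6] size [32.4 70. ] long axis deg -64.8
shift [ 0.03 -0.01  0.82] turn [ 0.  0. -0.] q6 -0.19 pos [0.6573 0.0212 0.0317]
```

Emit:
arm_command:
  series:
    - [[0.03,-0.05,0.3],[0,0,0],1]
    - [[0.03,-0.05,0.5],[0,0,0],1]
    - [[0.03,-0.05,0.7],[0,0,0],1]
    - [[0.03,-0.05,0.8],[0,0,0],1]
    - [[0.03,-0.05,0.8],[0,0,0],1]

```text
clock: 14.65
ee_pos: [0.6564, 0.0214, 0.0231]
eef_rot: [0.681, 0.732, -0.0, -0.0]
force: [-0.4, -0.2, 0.2]
gripper_width: 0.0521
gripper_force: 42.3
```

Emit:
arm_command:
  series:
    - [[0,0,0.1],[0,0,0],1]
    - [[0,0,0.15],[0,0,0],1]
    - [[0,0,0.15],[0,0,0],1]

```text
clock: 14.95
ee_pos: [0.6568, 0.0214, 0.0228]
eef_rot: [0.681, 0.732, -0.0, 0.0]
force: [-2.4, 0.3, 4.7]
gripper_width: 0.0518
gripper_force: 45.4
```

Contact at the expected height. Release and rise, then look.

Emit:
arm_command:
  series:
    - [[0,0,0],[0,0,0],0]
    - [[0,0,0],[0,0,0],-0.5]
    - [[0,0,0],[0,0,0],-0.5]
    - [[0,0,0],[0,0,0],-0.5]
    - [[0,0,-2],[0,0,0],-0.5]
    - [[0,0,-6],[0,0,0],-0.5]
    - [[0,0,-10],[0,0,0],-0.5]
    - [[0,0,-13],[0,0,0],-0.5]
    - [[0,0,-13],[0,0,0],-0.5]
    - [[0,0,-13],[0,0,0],-0.5]

```text
clock: 15.95
ee_pos: [0.657, 0.0214, 0.1526]
eef_rot: [0.681, 0.732, 0.001, 0.001]
force: [-0.3, 0.3, -0.3]
gripper_width: 0.0639
gripper_force: 0.0
```

```bash
python3 - <<'E'
from h import *
d=shot('wrist','w8.png'); s=observe(); print(s['ee_pos']);tiles(d,.031); go([.4437,-.0267,.06],np.radians(-10.6))
c=cv2.resize(d['img'][90:290,200:460,::-1],None,fx=3,fy=3,interpolation=cv2.INTER_CUBIC); cv2.imwrite('pics/c8.png',c)
E
```

```text
[0.65598039 0.0215189  0.15085283]
px [ 57. 348.] c mm [ 340.8 -199. ] size [40.3 33.5] long axis deg 46.2
px [ 16. 350.] c mm [ 276.3 -215.8] size [178.9  40.8] long axis deg 75.1
px [131. 213.] c mm [462.3 -16.1] size [35.1 48.1] long axis deg -10.6
px [323. 194.] c mm [658.   19.8] size [53.2 36.9] long axis deg 4.1
shift [ -3.26 -21.51   9.12] turn [-0.002 -0.     0.258] q6 -0.19 pos [0.656  0.0215 0.1509]
```

View pics/c8.png

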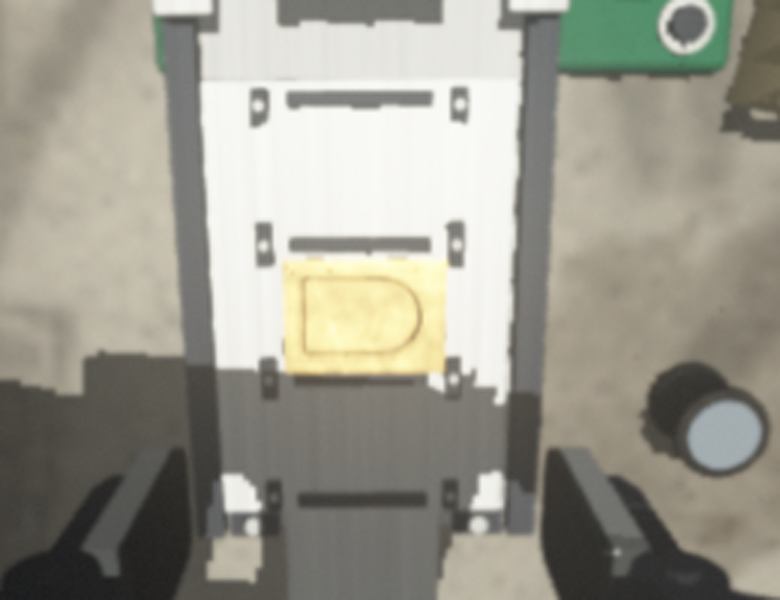

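Emit:
arm_command:
  series:
    - [[-0.8,-5,0],[0,0,0.1],-0.5]
    - [[-1.6,-10,0],[0,0,0.2],-0.5]
    - [[-2.5,-15,0],[0,0,0.258],-0.5]
    - [[-3.3,-20,2],[0,0,0.258],-0.5]
    - [[-3.3,-21.5,5],[0,0,0.258],-0.5]
    - [[-3.3,-21.5,9],[0,0,0.258],-0.5]
    - [[-3.3,-21.5,12],[0,0,0.258],-0.5]
    - [[-3.3,-21.5,12],[0,0,0.258],-0.5]
    - [[-3.3,-21.5,12],[0,0,0.258],-0.5]
    - [[-3.3,-21.5,12],[0,0,0.258],-0.5]

```text
clock: 17.0
ee_pos: [0.4457, -0.0274, 0.0331]
eef_rot: [0.769, 0.639, 0.001, 0.001]
force: [-0.5, 0.1, -0.2]
gripper_width: 0.0641
gripper_force: 0.0
```

```bash
python3 - <<'E'
from h import *
d=shot('wrist'); s=observe(); print(s['ee_pos'],s['gripper_width']);tiles(d,.005); go([.4437,-.0267,-.004],np.radians(-10.6))
E
```

```text
[ 0.44605384 -0.0274909   0.03347448] 0.06386891134414052
px [318. 228.] c mm [443.9 -27.5] size [38.6 54.4] long axis deg -10.7
px [ 19. 227.] c mm [230.3  18.4] size [69.3 27.4] long axis deg 89.7
shift [ 0.04 -0.26  3.75] turn [0.003 0.    0.   ] q6 -0.1 pos [ 0.4461 -0.0275  0.0335]
```

Emit:
arm_command:
  series:
    - [[0,-0.2,1.5],[0,0,0],-0.5]
    - [[0,-0.2,3],[0,0,0],-0.5]
    - [[0,-0.2,3.5],[0,0,0],-0.5]
    - [[0,-0.2,3.7],[0,0,0],-0.5]
    - [[0,-0.2,3.7],[0,0,0],-0.2]
    - [[0,-0.2,3.7],[0,0,0],0]
    - [[0,-0.2,3.7],[0,0,0],1]
    - [[0,-0.2,3.7],[0,0,0],1]
    - [[0,-0.2,3.7],[0,0,0],1]
    - [[0,-0.2,3.7],[0,0,0],1]

```text
clock: 18.05
ee_pos: [0.4442, -0.0272, -0.0032]
eef_rot: [0.769, 0.639, 0.001, 0.001]
force: [-0.4, 0.4, 5.5]
gripper_width: 0.0521
gripper_force: 44.5
```

Emit:
arm_command:
  series:
    - [[0,0,-1],[0,0,0],1]
    - [[0,0,-4],[0,0,0],1]
    - [[0,0,-8],[0,0,0],1]
    - [[0,0,-8],[0,0,0],1]
    - [[0,0,-8],[0,0,0],1]

```text
clock: 18.55
ee_pos: [0.4438, -0.0271, 0.0769]
eef_rot: [0.769, 0.639, 0.001, 0.002]
force: [0.0, 0.0, -0.2]
gripper_width: 0.0521
gripper_force: 42.1
```

```bash
python3 - <<'E'
from h import *
go([.6598,-.0235,.06],np.radians(4.2))
E
```

```text
shift [ 4.32 21.16  1.77] turn [ 0.004  0.001 -0.258] q6 -0.11 pos [ 0.4438 -0.0271  0.0769]
```

Emit:
arm_command:
  series:
    - [[1,5,0],[0,0,-0.1],1]
    - [[2,10,0],[0,0,-0.2],1]
    - [[3.2,15,0],[0,0,-0.258],1]
    - [[4.3,19,0],[0,0,-0.258],1]
    - [[4.3,21.2,0],[0,0,-0.258],1]
    - [[4.3,21.2,1],[0,0,-0.258],1]
    - [[4.3,21.2,2.8],[0,0,-0.258],1]
    - [[4.3,21.2,2.8],[0,0,-0.258],1]
    - [[4.3,21.2,2.8],[0,0,-0.258],1]
    - [[4.3,21.2,2.8],[0,0,-0.258],1]

```text
clock: 19.55
ee_pos: [0.6581, -0.0235, 0.0469]
eef_rot: [0.681, 0.732, -0.0, -0.0]
force: [0.7, 0.0, -0.4]
gripper_width: 0.0518
gripper_force: 42.1
```

```bash
python3 - <<'E'
from h import *
d=shot('wrist','w9.png'); s=observe(); print(s['ee_pos'],s['gripper_width']);tiles(d,s['ee_pos'][2]+.0085); go([.6598,-.0235,.0315],np.radians(4.2))
c=cv2.resize(d['img'][140:360,200:460,::-1],None,fx=3,fy=2.7,interpolation=cv2.INTER_CUBIC); cv2.imwrite('pics/c9.png',c)
E
```

```text
[ 0.65867016 -0.02353057  0.04753322] 0.051831135430854255
px [327. 259.] c mm [658.6 -23.6] size [53.3 37.4] long axis deg 4.1
px [555. 156.] c mm [770.3  40.1] size [18.1  8.8] long axis deg 58.5
px [331. 160.] c mm [657.2  24.3] size [45.6 32. ] long axis deg 3.1
shift [-0.01  0.11  1.6 ] turn [ 0.001  0.    -0.   ] q6 -0.26 pos [ 0.6587 -0.0235  0.0475]
```

View pics/c9.png

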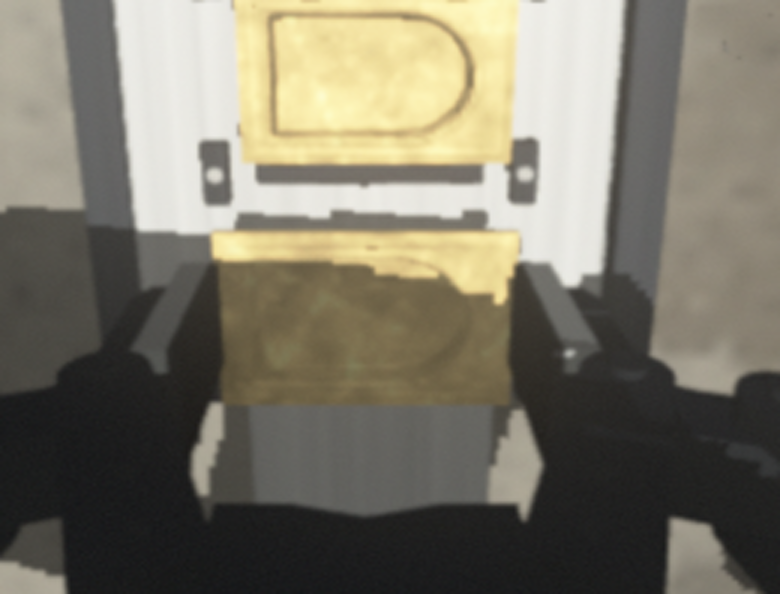

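```bash
python3 - <<'E'
from h import *
d=shot('wrist'); w=lambda a,b:onz(d,200+a/3,140+b/2.7,.0295)[:2]
for p in [(370,175),(215,173),(524,173)]: print(w(*p).round(4))
s=observe();tiles(d,s['ee_pos'][2]+.0085); go([.6598,-.0235,.0315],np.radians(4.2))
E
```

```text
[ 0.6589 -0.0023]
[ 0.6276 -0.0041]
[6.9e-01 4.0e-04]
px [326. 262.] c mm [659.1 -23.8] size [53.4 37.5] long axis deg 4.1
px [553. 156.] c mm [773.4  38.1] size [10.3 15.6] long axis deg -88.6
px [332. 156.] c mm [657.4  24.4] size [44.8 32. ] long axis deg 4.1
shift [0.   0.08 1.64] turn [ 0.001  0.    -0.   ] q6 -0.26 pos [ 0.659  -0.0236  0.0479]
```

Emit:
arm_command:
  series:
    - [[-0.05,0.1,0.8],[0,0,0],1]
    - [[-0.05,0.1,1.4],[0,0,0],1]
    - [[-0.05,0.1,1.4],[0,0,0],1]
    - [[-0.05,0.1,1.4],[0,0,0],1]
    - [[-0.05,0.1,1.4],[0,0,0],1]
    - [[-0.05,0.1,1.4],[0,0,0],1]

```text
clock: 20.25
ee_pos: [0.6602, -0.024, 0.0332]
eef_rot: [0.681, 0.732, 0.0, 0.0]
force: [-0.3, 1.0, -0.0]
gripper_width: 0.0523
gripper_force: 42.1
```

```bash
python3 - <<'E'
from h import *
d=shot('wrist');s=observe();tiles(d,s['ee_pos'][2]+.0085); go([.6602,-.0242,.0235],np.radians(4.2))
E
```

```text
px [325. 262.] c mm [660.9 -24.4] size [53.1 37.6] long axis deg 4.1
px [569. 160.] c mm [784.   37.6] size [11.5 16.1] long axis deg -87.2
px [329. 158.] c mm [657.7  22.3] size [49.7 35.3] long axis deg 4.1
shift [-0.02 -0.    0.97] turn [ 0.  0. -0.] q6 -0.26 pos [ 0.6602 -0.024   0.0332]
```

Emit:
arm_command:
  series:
    - [[0,-0.05,0.3],[0,0,0],1]
    - [[0,-0.05,0.6],[0,0,0],1]
    - [[0,-0.05,0.8],[0,0,0],1]
    - [[0,-0.05,1],[0,0,0],1]
    - [[0,-0.05,1.1],[0,0,0],1]
    - [[0,-0.05,1.1],[0,0,0],1]

```text
clock: 20.9
ee_pos: [0.6594, -0.0239, 0.0228]
eef_rot: [0.681, 0.733, -0.0, -0.0]
force: [-3.5, 0.5, 5.0]
gripper_width: 0.0516
gripper_force: 45.4
```

Emit:
arm_command:
  series:
    - [[0,0,0],[0,0,0],0]
    - [[0,0,0],[0,0,0],-0.5]
    - [[0,0,0],[0,0,0],-0.5]
    - [[0,0,0],[0,0,0],-0.5]
    - [[0,0,-2],[0,0,0],-0.5]
    - [[0,0,-6],[0,0,0],-0.5]
    - [[0,0,-10],[0,0,0],-0.5]
    - [[0,0,-13],[0,0,0],-0.5]
    - [[0,0,-13],[0,0,0],-0.5]
    - [[0,0,-13],[0,0,0],-0.5]

```text
clock: 21.9
ee_pos: [0.6599, -0.0241, 0.1527]
eef_rot: [0.681, 0.732, 0.001, 0.001]
force: [-0.7, -0.5, -0.6]
gripper_width: 0.0641
gripper_force: 0.0
```

```bash
python3 - <<'E'
from h import *
d=shot('wrist','w10.png');s=observe();tiles(d,.031); go([.6675,-.112,.12],np.radians(94.2))
c=cv2.resize(d['img'][60:260,200:460,::-1],None,fx=3,fy=3,interpolation=cv2.INTER_CUBIC); cv2.imwrite('pics/c10.png',c)
E
```

```text
px [ 49. 321.] c mm [ 341.6 -203.9] size [38.4 36.5] long axis deg 36.5
px [ 13. 358.] c mm [ 268.1 -270.6] size [ 27.5 158.6] long axis deg -89.6
px [324. 165.] c mm [659.6  -3.9] size [53.8 83.1] long axis deg -87.3
shift [-8.85  0.22  3.09] turn [-2.00e-03  1.00e-03  1.57e+00] q6 -0.26 pos [ 0.6588 -0.0239  0.1509]
```

View pics/c10.png

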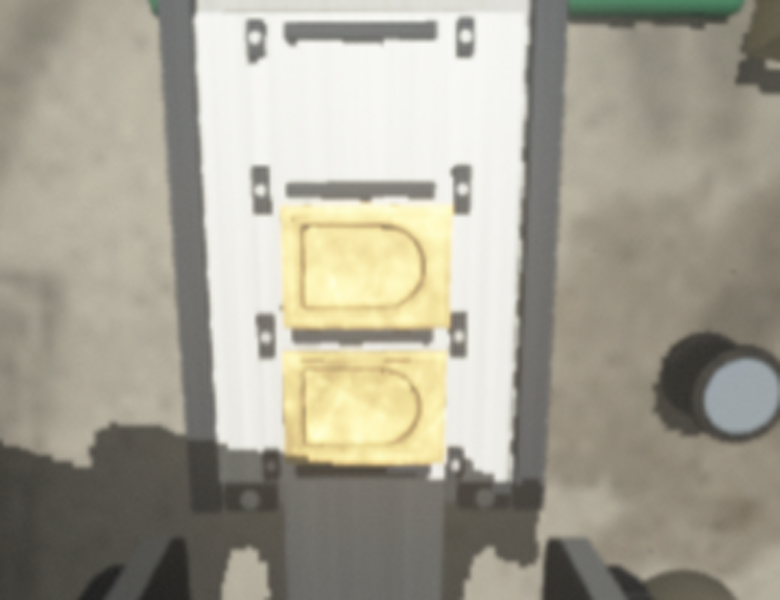

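Emit:
arm_command:
  series:
    - [[-3,0,0],[0,0,-0.15],-0.5]
    - [[-6,0,0],[0,0,-0.3],-0.5]
    - [[-9.2,0,0],[0,0,-0.45],-0.5]
    - [[-9.2,0,0],[0,0,-0.6],-0.5]
    - [[-9.2,0,0],[0,0,-0.75],-0.5]
    - [[-9.2,0,0],[0,0,-0.9],-0.5]
    - [[-9.2,0,0],[0,0,-1.05],-0.5]
    - [[-9.2,0,0],[0,0,-1.2],-0.5]
    - [[-9.2,0,2],[0,0,-1.35],-0.5]
    - [[-9.2,0,3.5],[0,0,-1.5],-0.5]

```text
clock: 22.95
ee_pos: [0.6647, -0.1153, 0.1136]
eef_rot: [-0.004, 1.0, 0.001, -0.002]
force: [0.2, 1.1, 0.1]
gripper_width: 0.0642
gripper_force: 0.0
```

Emit:
arm_command:
  series:
    - [[0,0,0],[0,0,-0.07],-0.5]
    - [[0,0,0],[0,0,-0.07],-0.5]
    - [[0,0,0],[0,0,-0.07],-0.5]

```text
clock: 23.25
ee_pos: [0.6655, -0.1155, 0.1153]
eef_rot: [-0.035, 0.999, 0.0, -0.001]
force: [0.6, 1.4, -0.4]
gripper_width: 0.0641
gripper_force: 0.0
```

```bash
python3 - <<'E'
from h import *
d=shot('wrist','w11.png'); go([.6655,-.116,.039],np.radians(94.2))
c=cv2.resize(d['img'][120:320,200:460,::-1],None,fx=3,fy=3,interpolation=cv2.INTER_CUBIC); cv2.imwrite('pics/c11.png',c)
E
```

```text
shift [ 0.03 -0.04  7.71] turn [ 0.001 -0.001 -0.002] q6 -1.96 pos [ 0.6658 -0.1157  0.1161]
```

View pics/c11.png

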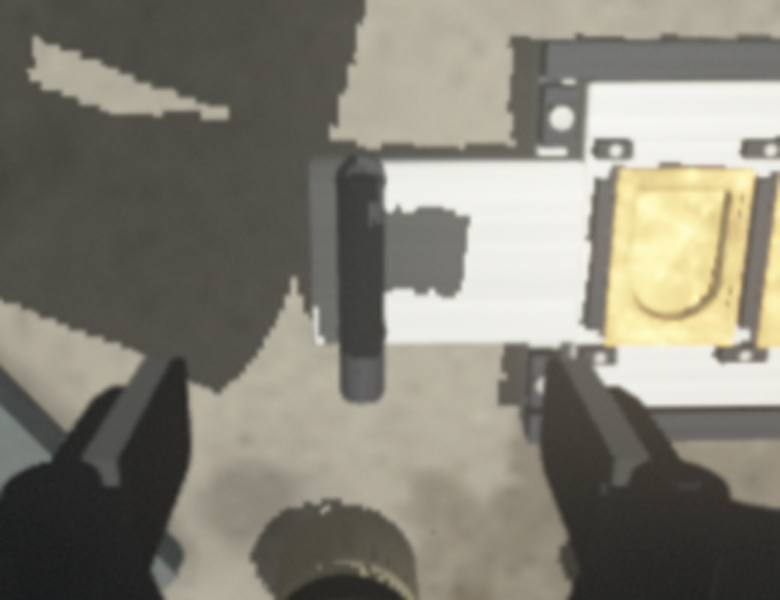

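Emit:
arm_command:
  series:
    - [[0,0,3],[0,0,0],-0.5]
    - [[0,0,6],[0,0,0],-0.5]
    - [[0,0,7.7],[0,0,0],-0.5]
    - [[0,0,7.7],[0,0,0],-0.5]
    - [[0,0,7.7],[0,0,0],0]
    - [[0,0,7.7],[0,0,0],1]
    - [[0,0,7.7],[0,0,0],1]
    - [[0,0,7.7],[0,0,0],1]
    - [[0,0,7.7],[0,0,0],1]
    - [[0,0,7.7],[0,0,0],1]

```text
clock: 24.3
ee_pos: [0.6673, -0.1163, 0.0418]
eef_rot: [-0.036, 0.999, -0.001, 0.001]
force: [-0.5, -1.4, 5.5]
gripper_width: 0.0104
gripper_force: 39.2
```

Emit:
arm_command:
  series:
    - [[0,0,0],[0,0,0],1]
    - [[0,0,0],[0,0,0],1]

```text
clock: 24.5
ee_pos: [0.6673, -0.1163, 0.0417]
eef_rot: [-0.036, 0.999, -0.001, 0.001]
force: [-0.6, 0.6, 5.6]
gripper_width: 0.0104
gripper_force: 39.2
```

Emit:
arm_command:
  series:
    - [[0,0.5,0],[0,0,0],1]
    - [[0,1.5,0],[0,0,0],1]
    - [[0,3,0],[0,0,0],1]
    - [[0,4.5,0],[0,0,0],1]
    - [[0,6,0],[0,0,0],1]
    - [[0,7.5,0],[0,0,0],1]
    - [[0,9,0],[0,0,0],1]
    - [[0,10,0],[0,0,0],1]
    - [[0,10.5,0],[0,0,0],1]
    - [[0,10.5,0],[0,0,0],1]

```text
clock: 25.5
ee_pos: [0.6602, -0.0117, 0.0419]
eef_rot: [-0.036, 0.999, -0.001, 0.002]
force: [0.1, -2.1, 4.9]
gripper_width: 0.0107
gripper_force: 39.8
```

Emit:
arm_command:
  series:
    - [[0,0.5,0],[0,0,0],1]
    - [[0,1.5,0],[0,0,0],1]
    - [[0,2.5,0],[0,0,0],1]
    - [[0,3.5,0],[0,0,0],1]
    - [[0,4.5,0],[0,0,0],1]
    - [[0,5.5,0],[0,0,0],1]
    - [[0,6.2,0],[0,0,0],1]
    - [[0,6.5,0],[0,0,0],1]
    - [[0,6.5,0],[0,0,0],1]

```text
clock: 26.4
ee_pos: [0.6556, 0.0526, 0.0419]
eef_rot: [-0.037, 0.999, -0.001, 0.002]
force: [-0.1, -3.9, 5.5]
gripper_width: 0.0105
gripper_force: 39.9
```

Moved 169 mm so far; pushing on to the stop.

Emit:
arm_command:
  series:
    - [[0,0.3,0],[0,0,0],1]
    - [[0,0.6,0],[0,0,0],1]
    - [[0,0.8,0],[0,0,0],1]
    - [[0,0.8,0],[0,0,0],1]

```text
clock: 26.8
ee_pos: [0.6558, 0.0558, 0.0419]
eef_rot: [-0.037, 0.999, -0.005, 0.002]
force: [1.5, -16.2, 4.2]
gripper_width: 0.0106
gripper_force: 39.9
```

Emit:
arm_command:
  series:
    - [[0,-0.3,0],[0,0,0],1]
    - [[0,-0.3,0],[0,0,0],-0.4]
    - [[0,-0.3,0],[0,0,0],-0.4]
    - [[0,-0.3,0],[0,0,0],-0.4]
    - [[0,-0.3,0],[0,0,0],-0.4]
    - [[0,-0.3,-3],[0,0,0],-0.4]
    - [[0,-0.3,-8],[0,0,0],-0.4]
    - [[0,-0.3,-13],[0,0,0],-0.4]
    - [[0,-0.3,-18],[0,0,0],-0.4]
    - [[0,-0.3,-22],[0,0,0],-0.4]

```text
clock: 27.8
ee_pos: [0.6538, 0.0594, 0.2635]
eef_rot: [-0.036, 0.999, 0.0, 0.001]
force: [0.5, -0.7, -0.4]
gripper_width: 0.0598
gripper_force: 0.0
```

```bash
python3 - <<'E'
from h import *
d=shot('wrist','w12.png'); tiles(d,.031)
T=shot('top','top2.png')
g=cv2.cvtColor(T['img'],cv2.COLOR_RGB2GRAY); u,v=proj(T,[.512,.2327,.261]); print('ball pred',u,v)
m=(g<45).astype(np.uint8); n,l,st,c=cv2.connectedComponentsWithStats(m)
for i in range(1,n):
    if abs(c[i]-[u,v]).max()<25 and st[i,4]>30: print(c[i],st[i], onz(T,*c[i],.261).round(4))
go([.512,.2327,.33])
E
```

```text
px [620. 351.] c mm [928.5 622.4] size [141.3  78.4] long axis deg 26.2
px [572. 251.] c mm [753.4 470.5] size [106.6 104.6] long axis deg 61.7
ball pred 206.92124639447587 211.12480244859472
shift [13.09 18.34 -6.29] turn [-0.002  0.015  0.   ] q6 -1.71 pos [0.6569 0.0593 0.2693]
```

View pics/w12.png

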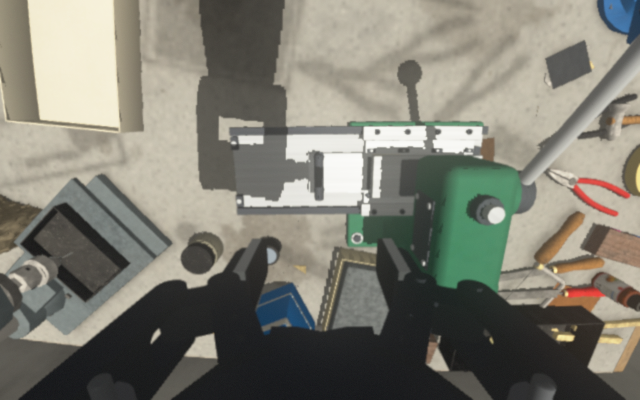

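Emit:
arm_command:
  series:
    - [[0,0,-4],[0,0,0],1]
    - [[2,3,-7],[0,0,0],1]
    - [[5,7,-7],[0,0,0],1]
    - [[8,11,-7],[0,0,0],1]
    - [[11,15,-7],[0,0,0],1]
    - [[13.1,18.3,-7],[0,0,0],1]
    - [[13.1,18.3,-7],[0,0,0],1]
    - [[13.1,18.3,-7],[0,0,0],1]
    - [[13.1,18.3,-7],[0,0,0],1]

```text
clock: 28.8
ee_pos: [0.51, 0.2314, 0.3293]
eef_rot: [-0.036, 0.999, -0.0, -0.0]
force: [-0.1, 0.3, -0.5]
gripper_width: -0.0001
gripper_force: 0.0
```

```bash
python3 - <<'E'
from h import *
d=shot('wrist','w13.png'); s=observe(); print(s['gripper_width'])
print(proj(d,[.512,.2327,.261]))
go([.509,.2327,.285])
E
```

```text
-0.00031452070609426015
[322.50130359 213.01859788]
shift [0.11 0.17 4.43] turn [-0.    -0.001 -0.   ] q6 -1.4 pos [0.5103 0.2311 0.3293]
```

View pics/w13.png

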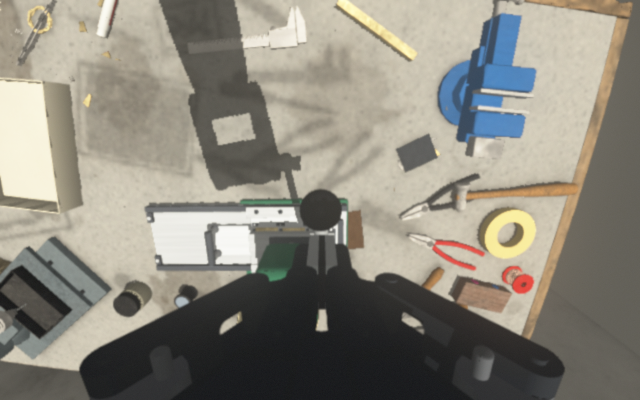

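Emit:
arm_command:
  series:
    - [[0,0.15,3],[0,0,0],1]
    - [[0,0.15,5],[0,0,0],1]
    - [[0.8,0.15,6.2],[0,0,0],1]
    - [[1.6,0.15,7.5],[0,0,0],1]
    - [[2.3,0.15,8.8],[0,0,0],1]
    - [[2.9,0.15,10.1],[0,0,0],1]
    - [[3.3,0.15,11.5],[0,0,0],1]
    - [[3.6,0.15,12.9],[0,0,0],1]
    - [[3.8,0.15,14.3],[0,0,0],1]
    - [[3.9,0.15,15.7],[0,0,0],1]

```text
clock: 29.85
ee_pos: [0.471, 0.2296, 0.1733]
eef_rot: [-0.035, 0.999, 0.0, -0.001]
force: [-3.2, -1.0, 5.4]
gripper_width: -0.0
gripper_force: 2.8
```

Emit:
arm_command:
  series:
    - [[0,0,1.4],[0,0,0],1]
    - [[-0.3,0,2.9],[0,0,0],1]
    - [[-0.6,0,4.3],[0,0,0],1]
    - [[-1,0,5.7],[0,0,0],1]
    - [[-1,0,6.2],[0,0,0],1]
    - [[-1,0,6.2],[0,0,0],1]
    - [[-1,0,6.2],[0,0,0],1]
    - [[-1,0,6.2],[0,0,0],1]

```text
clock: 30.65
ee_pos: [0.481, 0.2304, 0.1162]
eef_rot: [-0.035, 0.999, -0.001, -0.003]
force: [-14.5, -4.1, 27.6]
gripper_width: -0.0003
gripper_force: 13.7
```

Emit:
arm_command:
  series:
    - [[0,0,0],[0,0,0],1]
    - [[0,0,0],[0,0,0],1]
    - [[0.4,0,-1.6],[0,0,0],1]
    - [[0.8,0,-3.4],[0,0,0],1]
    - [[1.0,0,-6.2],[0,0,0],1]
    - [[0.8,0,-9],[0,0,0],1]
    - [[0,0,-11.8],[0,0,0],1]
    - [[-1.2,0,-14.4],[0,0,0],1]
    - [[-2.8,0,-17],[0,0,0],1]
    - [[-2.8,0,-20],[0,0,0],1]

```text
clock: 31.65
ee_pos: [0.5105, 0.2318, 0.3111]
eef_rot: [-0.035, 0.999, -0.0, -0.0]
force: [0.4, 0.3, 0.3]
gripper_width: 0.0
gripper_force: 0.0
```

Emit:
arm_command:
  series:
    - [[0,0,-3],[0,0,0],-0.4]
    - [[-3,-4,-3],[0,0,0],-0.4]
    - [[-6,-9,-3],[0,0,0],-0.4]
    - [[-10,-13,-3],[0,0,0],-0.4]
    - [[-14.2,-17.4,-3],[0,0,0],-0.4]
    - [[-14.2,-17.4,-3],[0,0,0],-0.4]
    - [[-14.2,-17.4,-3],[0,0,0],-0.4]
    - [[-14.2,-17.4,-3],[0,0,0],-0.4]
    - [[-14.2,-17.4,-3],[0,0,0],-0.4]

```text
clock: 32.55
ee_pos: [0.6624, 0.0701, 0.3408]
eef_rot: [-0.036, 0.999, 0.0, -0.0]
force: [-0.2, 0.1, -0.5]
gripper_width: 0.06
gripper_force: 0.0
```

```bash
python3 - <<'E'
from h import *
T=shot('top'); d=shot('wrist')
def ball(T):
    u,v=proj(T,[.512,.2327,.261]); p=T['img'][int(v)-6:int(v)+7,int(u)-6:int(u)+7].mean(2); print('ball patch',u.round(),v.round(),p.mean().round(1),p.min())
ball(T)
o=cv2.imread('pics/top0.png')[:,:,::-1]; u,v=proj(T,[.512,.2327,.261]); print('before',o[int(v)-6:int(v)+7,int(u)-6:int(u)+7].mean().round(1))
tiles(T,.031)
s=observe();print(s['force'])
go([.6545,.0555,.12],np.radians(94.2))
go([.6545,.0555,.042],np.radians(94.2))
E
```

```text
ball patch 207.0 211.0 94.2 91.66666666666667
before 47.1
px [283. 378.] c mm [204.3  39.8] size [ 57.3 229.4] long axis deg -89.9
px [516. 348.] c mm [ 330.4 -448.4] size [285.5 673.2] long axis deg -86.5
px [ 97. 221.] c mm [585.8 551.9] size [271.8 816. ] long axis deg -0.1
px [188. 106.] c mm [963.5 436.1] size [113.8  93.4] long axis deg 13.3
px [585.  13.] c mm [1504.7 -909. ] size [ 78.6 177.2] long axis deg -72.4
px [451.   9.] c mm [1482.  -442.3] size [ 88.8 183.5] long axis deg -84.4
[-0.57791436 -0.58054977  0.76161992]
shift [ 0.89 -1.47 22.13] turn [ 0.  0. -0.] q6 -1.69 pos [0.6622 0.0708 0.3413]
shift [ 0.89 -1.47 29.93] turn [ 0.  0. -0.] q6 -1.69 pos [0.6622 0.0708 0.3413]
```

```bash
python3 - <<'E'
from h import *
T=shot('top'); S=shot('scene')
for ph in (40,20,0,-20):
    y=.004+.165*np.cos(np.radians(ph)); z=.155+.165*np.sin(np.radians(ph))
    X=[.512-.997*(y-.1304),.2327-.074*(y-.1304),z]
    for n,I in(('top',T),('scene',S)):
        u,v=np.round(proj(I,X)).astype(int); p=I['img'][v-3:v+4,u-3:u+4].astype(float); print(ph,n,u,v,p.mean((0,1)).round(), p.std().round(1))
E
```

```text
40 top 207 211 [107.  94.  81.] 10.9
40 scene 267 143 [44. 43. 44.] 7.5
20 top 211 232 [108.  94.  81.] 10.9
20 scene 259 160 [161. 150. 135.] 23.2
0 top 216 245 [107.  94.  81.] 10.8
0 scene 257 178 [195. 169. 143.] 33.4
-20 top 221 249 [107.  94.  81.] 10.7
-20 scene 261 193 [223. 218. 208.] 15.2
```

Emit:
arm_command:
  series:
    - [[0.75,-1.45,4],[0,0,0],-0.4]
    - [[0.75,-1.45,8],[0,0,0],-0.4]
    - [[0.75,-1.45,12],[0,0,0],-0.4]
    - [[0.75,-1.45,16],[0,0,0],-0.4]
    - [[0.75,-1.45,20],[0,0,0],-0.4]
    - [[0.75,-1.45,23],[0,0,0],-0.4]
    - [[0.75,-1.45,23],[0,0,0],-0.4]
    - [[0.75,-1.45,23],[0,0,0],-0.4]

```text
clock: 33.55
ee_pos: [0.6564, 0.0555, 0.1115]
eef_rot: [-0.036, 0.999, 0.0, 0.0]
force: [-0.4, -0.2, 1.1]
gripper_width: 0.0601
gripper_force: 0.0
```

```bash
python3 - <<'E'
from h import *
s=observe(); print(s['ee_pos'],s['gripper_width']); go([.6555,.0555,.041],np.radians(94.2))
E
```

```text
[0.65635534 0.05551869 0.11153712] 0.06008318866574733
shift [0.09 0.   7.05] turn [ 0.  0. -0.] q6 -1.71 pos [0.6564 0.0555 0.1115]
```

Emit:
arm_command:
  series:
    - [[0,0,3],[0,0,0],-0.4]
    - [[0,0,6],[0,0,0],-0.4]
    - [[0,0,7],[0,0,0],-0.4]
    - [[0,0,7],[0,0,0],0]
    - [[0,0,7],[0,0,0],0.5]
    - [[0,0,7],[0,0,0],1]
    - [[0,0,7],[0,0,0],1]
    - [[0,0,7],[0,0,0],1]
    - [[0,0,7],[0,0,0],1]
    - [[0,0,7],[0,0,0],1]

```text
clock: 34.55
ee_pos: [0.6581, 0.0551, 0.0437]
eef_rot: [-0.036, 0.999, -0.0, 0.002]
force: [-1.5, 0.4, 6.3]
gripper_width: 0.0102
gripper_force: 39.2
```

Emit:
arm_command:
  series:
    - [[0,-0.5,0],[0,0,0],1]
    - [[0,-1.5,0],[0,0,0],1]
    - [[0,-3,0],[0,0,0],1]
    - [[0,-4.5,0],[0,0,0],1]
    - [[0,-6,0],[0,0,0],1]
    - [[0,-8,0],[0,0,0],1]
    - [[0,-10,0],[0,0,0],1]
    - [[0,-11.5,0],[0,0,0],1]
    - [[0,-13,0],[0,0,0],1]
    - [[0,-13,0],[0,0,0],1]

```text
clock: 35.55
ee_pos: [0.6676, -0.0759, 0.0437]
eef_rot: [-0.035, 0.999, -0.0, 0.002]
force: [0.1, -0.8, 5.6]
gripper_width: 0.0102
gripper_force: 39.5
```

Emit:
arm_command:
  series:
    - [[0,-1,0],[0,0,0],1]
    - [[0,-2,0],[0,0,0],1]
    - [[0,-3,0],[0,0,0],1]
    - [[0,-3.8,0],[0,0,0],1]
    - [[0,-4.3,0],[0,0,0],1]
    - [[0,-4.5,0],[0,0,0],1]
    - [[0,-4.5,0],[0,0,0],1]

```text
clock: 36.25
ee_pos: [0.6699, -0.1183, 0.0422]
eef_rot: [-0.036, 0.999, 0.001, 0.001]
force: [0.6, 4.8, 4.0]
gripper_width: 0.0103
gripper_force: 39.4
```

Emit:
arm_command:
  series:
    - [[0,0.2,0],[0,0,0],-0.4]
    - [[0,0.2,0],[0,0,0],-0.4]
    - [[0,0.2,0],[0,0,0],-0.4]
    - [[0,0.2,0],[0,0,0],-0.4]
    - [[0,0.2,-3],[0,0,0],-0.4]
    - [[0,0.2,-7],[0,0,0],-0.4]
    - [[0,2,-11],[0,0,0.15],-0.5]
    - [[0,5,-11],[0,0,0.3],-0.5]
    - [[0,8,-11],[0,0,0.45],-0.5]
    - [[0,9.4,-11],[0,0,0.6],-0.5]

```text
clock: 37.25
ee_pos: [0.6619, -0.0239, 0.1514]
eef_rot: [0.263, 0.965, 0.0, 0.0]
force: [-0.4, 0.3, 0.8]
gripper_width: 0.0644
gripper_force: 0.0
```

Emit:
arm_command:
  series:
    - [[0,0,0],[0,0,0.15],-0.5]
    - [[0,0,0],[0,0,0.3],-0.5]
    - [[0,0,0],[0,0,0.45],-0.5]
    - [[0,0,0],[0,0,0.6],-0.5]
    - [[0,0,0],[0,0,0.75],-0.5]
    - [[0,0,0],[0,0,0.9],-0.5]
    - [[0,0,0],[0,0,0.97],-0.5]
    - [[0,0,0],[0,0,0.97],-0.5]
    - [[0,0,0],[0,0,0.97],-0.5]

```text
clock: 38.15
ee_pos: [0.6621, -0.026, 0.1508]
eef_rot: [0.68, 0.733, -0.0, -0.0]
force: [0.0, 0.1, -0.3]
gripper_width: 0.0646
gripper_force: 0.0
```

```bash
cat >> h.py <<'E'
def box(d):
    hsv=cv2.cvtColor(d['img'],cv2.COLOR_RGB2HSV)
    m=cv2.inRange(hsv,(10,10,170),(32,90,255)); m[:, :380]=0; m[:215]=0; m[340:]=0; m[:,480:]=0
    m=cv2.morphologyEx(m,cv2.MORPH_OPEN,np.ones((3,3)))
    k=max(cv2.findContours(m,0,2)[0],key=cv2.contourArea)
    for z in (.002,.05):
        P=np.array([onz(d,*p,z)[:2] for p in k[:,0].astype(float)]); r=cv2.minAreaRect((P*1000).astype(np.float32)); print('box z',z,np.round(r[0],1),np.round(r[1],1),round(r[2],1))
E
python3 - <<'E'
from h import *
d=shot('wrist'); tiles(d,.031)
T=shot('top'); box(T)
import types
o=dict(T); o['img']=cv2.imread('pics/top0.png')[:,:,::-1].copy(); print('start'); box(o)
go([.66,-.0243,.06],np.radians(4.2))
E
```

```text
px [ 12. 361.] c mm [ 268.6 -276.7] size [150.5  27.3] long axis deg 88.8
px [ 46. 319.] c mm [ 342.  -203.8] size [39.7 36. ] long axis deg 39.2
px [318. 164.] c mm [660.5  -4.9] size [53.5 83. ] long axis deg -87.3
box z 0.002 [ 513.1 -282.4] [145.6 197.7] 88.7
box z 0.05 [ 496.9 -272.4] [139.4 189.2] 88.7
start
box z 0.002 [ 487.6 -311.4] [145.6 196.1] 87.1
box z 0.05 [ 472.6 -300.2] [139.3 187.7] 87.1
shift [ 0.18 -0.2   9.08] turn [-0.     0.     0.001] q6 -0.27 pos [ 0.6621 -0.0259  0.1508]
```

Emit:
arm_command:
  series:
    - [[0,-0.1,3],[0,0,0],-0.5]
    - [[0,-0.1,6],[0,0,0],-0.5]
    - [[0,-0.1,9],[0,0,0],-0.5]
    - [[0,-0.1,9.5],[0,0,0],-0.5]
    - [[0,-0.1,9.5],[0,0,0],-0.5]
    - [[0,-0.1,9.5],[0,0,0],-0.5]
    - [[0,-0.1,9.5],[0,0,0],-0.5]

```text
clock: 38.95
ee_pos: [0.6628, -0.0261, 0.0585]
eef_rot: [0.681, 0.733, 0.001, 0.002]
force: [-0.0, -0.1, 0.1]
gripper_width: 0.0638
gripper_force: 0.0
```

```bash
python3 - <<'E'
from h import *
d=shot('wrist'); s=observe(); print(s['ee_pos'])
hsv=cv2.cvtColor(d['img'],cv2.COLOR_RGB2HSV)
m=cv2.inRange(hsv,(12,80,60),(34,255,255)); m=cv2.morphologyEx(m,cv2.MORPH_OPEN,np.ones((3,3)))
m[:, :180]=0; m[:,480:]=0
for k in cv2.findContours(m,0,2)[0]:
    if cv2.contourArea(k)<400: continue
    P=np.array([onz(d,*p,.031)[:2] for p in k[:,0].astype(float)])*1000
    r=cv2.minAreaRect(P.astype(np.float32)); print(cv2.boundingRect(k),np.round(r[0],1),np.round(r[1],1),round(r[2],1))
u,v=proj(d,[.66,-.0243,.031]);print(u,v)
E
```

```text
[ 0.66266965 -0.02615249  0.05833096]
(278, 203, 80, 55) [660.9 -26. ] [52.1 38.4] 4.0
(277, 134, 85, 59) [659.1  18.5] [52.7 36. ] 4.1
316.2653137218531 228.35241729726124
```

Emit:
arm_command:
  series:
    - [[0.1,-0.2,1.5],[0,0,0],-0.5]
    - [[0.1,-0.2,3],[0,0,0],-0.5]
    - [[0.1,-0.2,3.5],[0,0,0],-0.5]
    - [[0.1,-0.2,3.6],[0,0,0],-0.5]
    - [[0.1,-0.2,3.6],[0,0,0],-0.2]
    - [[0.1,-0.2,3.6],[0,0,0],0]
    - [[0.1,-0.2,3.6],[0,0,0],1]
    - [[0.1,-0.2,3.6],[0,0,0],1]
    - [[0.1,-0.2,3.6],[0,0,0],1]
    - [[0.1,-0.2,3.6],[0,0,0],1]

```text
clock: 40.0
ee_pos: [0.6604, -0.0249, 0.0227]
eef_rot: [0.681, 0.733, 0.001, 0.001]
force: [-2.6, 2.3, 13.1]
gripper_width: 0.0518
gripper_force: 44.4
```

Emit:
arm_command:
  series:
    - [[0,0,-0.5],[0,0,0],1]
    - [[0,0,-2],[0,0,0],1]
    - [[0,0,-5],[0,0,0],1]
    - [[0,0,-9],[0,0,0],1]
    - [[0,0,-10],[0,0,0],1]
    - [[0,0,-10],[0,0,0],1]

```text
clock: 40.6
ee_pos: [0.6606, -0.0253, 0.1227]
eef_rot: [0.681, 0.732, 0.001, 0.002]
force: [-0.4, -0.4, -0.9]
gripper_width: 0.0523
gripper_force: 41.9
```

```bash
python3 - <<'E'
from h import *
T=shot('top'); box(T); s=observe(); print(s['gripper_width'],s['gripper_force']); go([.513,-.315,.12],np.radians(-1))
E
```

```text
box z 0.002 [ 513.1 -282.4] [145.6 197.7] 88.7
box z 0.05 [ 496.9 -272.4] [139.4 189.2] 88.7
0.052180520291430874 41.86318337917328
shift [-2.785e+01 -1.669e+01  1.000e-02] turn [0.001 0.    0.09 ] q6 -0.26 pos [ 0.6591 -0.025   0.1202]
```

Emit:
arm_command:
  series:
    - [[-4,-2.4,0],[0,0,0.09],1]
    - [[-8,-4.8,0],[0,0,0.09],1]
    - [[-12,-7.2,0],[0,0,0.09],1]
    - [[-16,-9.6,0],[0,0,0.09],1]
    - [[-20,-12,0],[0,0,0.09],1]
    - [[-24,-14.4,0],[0,0,0.09],1]
    - [[-27.8,-16.7,0],[0,0,0.09],1]
    - [[-27.8,-16.7,0],[0,0,0.09],1]
    - [[-27.8,-16.7,0],[0,0,0.09],1]
    - [[-27.8,-16.7,0],[0,0,0.09],1]

```text
clock: 41.65
ee_pos: [0.5123, -0.313, 0.1181]
eef_rot: [0.713, 0.701, 0.0, -0.002]
force: [0.6, 0.1, -0.2]
gripper_width: 0.0523
gripper_force: 41.9
```

```bash
python3 - <<'E'
from h import *
s=observe(); print(s['gripper_width']); d=shot('wrist')
hsv=cv2.cvtColor(d['img'],cv2.COLOR_RGB2HSV)
m=cv2.inRange(hsv,(8,8,110),(34,75,255))
m=cv2.morphologyEx(m,cv2.MORPH_OPEN,np.ones((5,5)))
for k in sorted(cv2.findContours(m,0,2)[0],key=cv2.contourArea)[-3:]:
    print(cv2.boundingRect(k),cv2.contourArea(k))
# predicted rim corners
for a,b in [(-.105,-.08),(.105,-.08),(.105,.08),(-.105,.08)]: print(proj(d,[.513+a,-.282+b,.05]).round())
g=cv2.cvtColor(d['img'],cv2.COLOR_RGB2GRAY); print(g[150,::16]); print(g[::12,320])
go([.513,-.315,.012],np.radians(-1))
E
```

```text
0.05226371898138007
(263, 288, 117, 43) 2265.5
(46, 167, 180, 155) 11574.5
(14, 0, 626, 311) 104988.5
[201. 268.]
[445. 264.]
[467.  61.]
[172.  66.]
[ 76 182  55  79  76  76  72  77  75  74  93  71 102 115 234 236 236 237
 236 236 236 236 236 236 236 236 235 121 111 157 172 171  89 139  69 129
 119 119  98  40]
[148 150 155 158 180 110 121 238 237 237 238 237 237 235 236 236 235 123
 118 110 108 109 122 125 105  80  79  82  38  35  33  29  27  27]
shift [-0.24  0.05 10.65] turn [-0.002 -0.002  0.002] q6 -0.7 pos [ 0.5127 -0.3128  0.1185]
```

Emit:
arm_command:
  series:
    - [[0,0,4],[0,0,0],1]
    - [[0,0,8],[0,0,0],1]
    - [[0,0,10],[0,0,0],1]
    - [[0,0,10.6],[0,0,0],1]
    - [[0,0,10.6],[0,0,0],0]
    - [[0,0,10.6],[0,0,0],-0.5]
    - [[0,0,10.6],[0,0,0],-0.5]
    - [[0,0,6],[0,0,0],-0.5]
    - [[0,0,1],[0,0,0],-0.5]
    - [[0,0,-2],[0,0,0],-0.5]

```text
clock: 42.7
ee_pos: [0.5148, -0.316, 0.146]
eef_rot: [0.713, 0.701, 0.0, 0.004]
force: [0.6, -0.5, 0.3]
gripper_width: 0.0638
gripper_force: 0.0
```

```bash
python3 - <<'E'
from h import *
s=observe(); d=shot('wrist'); tiles(d,.007); print(s['gripper_width'])
go([.6578,.021,.13],np.radians(4.2))
E
```

```text
px [185. 368.] c mm [ 331.6 -563.5] size [144.7  46. ] long axis deg 53.2
px [611. 324.] c mm [ 917.1 -541.9] size [ 68.7 254.3] long axis deg -68.5
px [324. 187.] c mm [ 514. -316.] size [39.2 53.2] long axis deg -2.5
px [ 79. 264.] c mm [ 239.6 -431.6] size [314.3 125. ] long axis deg 73.3
px [114. 111.] c mm [ 311.9 -229.1] size [39.6 41.1] long axis deg -68.5
px [62. 47.] c mm [ 268.6 -168.5] size [18.3 27.1] long axis deg -38.7
0.06376154708803501
shift [34.13 13.49  1.94] turn [ 0.012  0.011 -0.09 ] q6 -0.7 pos [ 0.5169 -0.3178  0.1513]
```

Tile 1 lies in the box. Now back to the middle nest.

Emit:
arm_command:
  series:
    - [[5,2,0],[0,0,-0.09],-0.5]
    - [[10,4,0],[0,0,-0.09],-0.5]
    - [[15,6,0],[0,0,-0.09],-0.5]
    - [[20,8,0],[0,0,-0.09],-0.5]
    - [[25,10,0],[0,0,-0.09],-0.5]
    - [[30,12,0],[0,0,-0.09],-0.5]
    - [[34,13.5,0],[0,0,-0.09],-0.5]
    - [[34,13.5,3],[0,0,-0.09],-0.5]
    - [[34,13.5,6],[0,0,-0.09],-0.5]
    - [[34,13.5,8.5],[0,0,-0.09],-0.5]

```text
clock: 43.75
ee_pos: [0.6541, 0.0244, 0.0549]
eef_rot: [0.68, 0.733, 0.0, 0.001]
force: [0.3, -0.3, 0.1]
gripper_width: 0.0639
gripper_force: 0.0
```

Emit:
arm_command:
  series:
    - [[0,0,0],[0,0,0],-0.5]
    - [[0,0,0],[0,0,0],-0.5]
    - [[0,0,0],[0,0,0],-0.5]
    - [[0,0,0],[0,0,0],-0.5]

```text
clock: 44.15
ee_pos: [0.6552, 0.0227, 0.0576]
eef_rot: [0.681, 0.732, 0.001, 0.002]
force: [0.1, -0.4, -0.8]
gripper_width: 0.0638
gripper_force: 0.0
```

```bash
cat >> h.py <<'E'
def ntiles(d):
    hsv=cv2.cvtColor(d['img'],cv2.COLOR_RGB2HSV)
    m=cv2.inRange(hsv,(12,80,60),(34,255,255)); m=cv2.morphologyEx(m,cv2.MORPH_OPEN,np.ones((3,3)))
    m[:, :180]=0; m[:,480:]=0
    for k in cv2.findContours(m,0,2)[0]:
        if cv2.contourArea(k)<400: continue
        P=np.array([onz(d,*p,.031)[:2] for p in k[:,0].astype(float)])*1000
        r=cv2.minAreaRect(P.astype(np.float32)); print(cv2.boundingRect(k),np.round(r[0],1),np.round(r[1],1),round(r[2],1))
E
python3 - <<'E'
from h import *
s=observe(); d=shot('wrist'); ntiles(d); print(s['gripper_width'])
go([.6578,.0195,.0225],np.radians(4.2))
E
```

```text
(286, 213, 79, 50) [658.9  18.2] [52.3 34.7] 2.3
0.06375152380771068
shift [-0.35  0.25  3.47] turn [ 0.004  0.001 -0.001] q6 -0.19 pos [0.6549 0.0228 0.0572]
```

Emit:
arm_command:
  series:
    - [[-0.3,0.3,1],[0,0,0],-0.5]
    - [[-0.3,0.3,2],[0,0,0],-0.5]
    - [[-0.3,0.3,2],[0,0,0],-0.5]
    - [[-0.3,0.3,3],[0,0,0],-0.5]
    - [[-0.3,0.3,3.5],[0,0,0],-0.5]
    - [[-0.3,0.3,3.5],[0,0,0],-0.5]

```text
clock: 44.8
ee_pos: [0.657, 0.0204, 0.02]
eef_rot: [0.681, 0.732, -0.0, -0.0]
force: [-0.7, -0.4, 4.2]
gripper_width: 0.064
gripper_force: 2.3
```

Emit:
arm_command:
  series:
    - [[0,0,0],[0,0,0],-0.2]
    - [[0,0,0],[0,0,0],0]
    - [[0,0,0],[0,0,0],1]
    - [[0,0,0],[0,0,0],1]
    - [[0,0,0],[0,0,0],1]
    - [[0,0,0],[0,0,0],1]

```text
clock: 45.4
ee_pos: [0.6581, 0.0203, 0.0228]
eef_rot: [0.681, 0.733, 0.0, 0.001]
force: [-2.5, -0.1, 10.7]
gripper_width: 0.0522
gripper_force: 44.1
```

Emit:
arm_command:
  series:
    - [[0,0,-0.5],[0,0,0],1]
    - [[0,0,-2],[0,0,0],1]
    - [[0,0,-5],[0,0,0],1]
    - [[0,0,-9],[0,0,0],1]
    - [[0,0,-10],[0,0,0],1]
    - [[0,0,-10],[0,0,0],1]

```text
clock: 46.0
ee_pos: [0.6586, 0.0203, 0.1232]
eef_rot: [0.681, 0.732, 0.002, 0.002]
force: [0.7, 0.3, 0.0]
gripper_width: 0.0518
gripper_force: 41.9
```

```bash
python3 - <<'E'
from h import *
T=shot('top'); box(T); s=observe(); print(s['gripper_width'],s['gripper_force']); tiles(T,.007); go([.513,-.25,.12],np.radians(-1))
E
```

```text
box z 0.002 [ 513.1 -282.4] [145.6 197.7] 88.7
box z 0.05 [ 496.9 -272.4] [139.4 189.2] 88.7
0.051777294377059115 41.86678111553192
px [278. 377.] c mm [205.6  56. ] size [86.2 58. ] long axis deg 89.3
px [515. 349.] c mm [ 335.  -462.2] size [291.9 678.2] long axis deg -86.5
px [ 88. 213.] c mm [612.8 588.5] size [800.8 230.5] long axis deg 0.1
px [190. 107.] c mm [980.9 447.1] size [126.2  89. ] long axis deg 19.6
px [585.  13.] c mm [1535. -928.] size [ 80.3 181.1] long axis deg -72.4
px [449.  10.] c mm [1511.8 -450.9] size [ 90.8 187.6] long axis deg -84.4
shift [-25.92 -16.34   0.04] turn [0.001 0.    0.091] q6 -0.2 pos [0.657  0.0204 0.1206]
```

Emit:
arm_command:
  series:
    - [[-4,-2.4,0],[0,0,0.09],1]
    - [[-8,-4.8,0],[0,0,0.09],1]
    - [[-12,-7.4,0],[0,0,0.09],1]
    - [[-16,-10,0],[0,0,0.09],1]
    - [[-20,-12.6,0],[0,0,0.09],1]
    - [[-24,-15,0],[0,0,0.09],1]
    - [[-25.9,-16.3,0],[0,0,0.09],1]
    - [[-25.9,-16.3,0],[0,0,0.09],1]
    - [[-25.9,-16.3,0],[0,0,0.09],1]

```text
clock: 46.95
ee_pos: [0.5119, -0.2491, 0.1178]
eef_rot: [0.714, 0.701, -0.0, -0.002]
force: [-0.1, 0.6, -0.7]
gripper_width: 0.0521
gripper_force: 41.9
```

Emit:
arm_command:
  series:
    - [[0,0,4],[0,0,0],1]
    - [[0,0,8],[0,0,0],1]
    - [[0,0,10],[0,0,0],1]
    - [[0,0,10.6],[0,0,0],1]
    - [[0,0,10.6],[0,0,0],0]
    - [[0,0,10.6],[0,0,0],-0.5]
    - [[0,0,10.6],[0,0,0],-0.5]
    - [[0,0,6],[0,0,0],-0.5]
    - [[0,0,1],[0,0,0],-0.5]
    - [[0,0,-4],[0,0,0],-0.5]

```text
clock: 47.95
ee_pos: [0.5132, -0.2498, 0.1628]
eef_rot: [0.713, 0.701, 0.0, 0.001]
force: [1.2, -0.8, -0.1]
gripper_width: 0.0641
gripper_force: 0.0
```

```bash
python3 - <<'E'
from h import *
s=observe(); d=shot('wrist'); tiles(d,.007); print(s['gripper_width'])
go([.6668,-.1165,.16],np.radians(94.2))
E
```

```text
px [181. 375.] c mm [ 302.8 -525.9] size [137.2  46.4] long axis deg 43.9
px [582. 345.] c mm [ 881.6 -488.8] size [ 29.  224.5] long axis deg -41.0
px [319. 239.] c mm [ 514.8 -315.5] size [38.3 53.8] long axis deg -1.0
px [ 91. 248.] c mm [ 231.6 -330.4] size [195.7  24.7] long axis deg 89.9
px [323. 185.] c mm [ 514.1 -251.2] size [54. 38.] long axis deg 2.7
px [139. 172.] c mm [ 312.2 -228.6] size [40.  41.7] long axis deg -67.0
px [ 92. 118.] c mm [ 268.4 -167.3] size [18.7 27.3] long axis deg -39.0
px [39. 17.] c mm [235.2 -63.7] size [24.  25.7] long axis deg -19.6
0.06414752575825301
shift [13.91 14.63  1.47] turn [ 0.021 -0.003  1.481] q6 -0.61 pos [ 0.518  -0.253   0.1739]
```

Emit:
arm_command:
  series:
    - [[3,3,0],[0,0,-0.15],-0.5]
    - [[6,6,0],[0,0,-0.3],-0.5]
    - [[9,9,0],[0,0,-0.45],-0.5]
    - [[12,12,0],[0,0,-0.6],-0.5]
    - [[13.6,15,0],[0,0,-0.75],-0.5]
    - [[13.6,15,0],[0,0,-0.9],-0.5]
    - [[13.6,15,0],[0,0,-1.05],-0.5]
    - [[13.6,15,0],[0,0,-1.2],-0.5]
    - [[13.6,15,0],[0,0,-1.35],-0.5]
    - [[13.6,15,0],[0,0,-1.5],-0.5]

```text
clock: 49.0
ee_pos: [0.666, -0.1164, 0.1614]
eef_rot: [0.041, 0.999, -0.0, 0.001]
force: [-1.3, -0.4, 0.7]
gripper_width: 0.0645
gripper_force: 0.0
```

Emit:
arm_command:
  series:
    - [[0,0,2],[0,0,-0.14],-0.5]
    - [[0,0,4],[0,0,-0.16],-0.5]
    - [[0,0,4],[0,0,-0.16],-0.5]
    - [[0,0,4],[0,0,-0.16],-0.5]
    - [[0,0,4],[0,0,-0.16],-0.5]

```text
clock: 49.5
ee_pos: [0.6665, -0.1167, 0.122]
eef_rot: [-0.036, 0.999, -0.001, 0.001]
force: [-0.6, -0.7, 0.5]
gripper_width: 0.0639
gripper_force: 0.0
```

```bash
python3 - <<'E'
from h import *
d=shot('wrist'); s=observe()
g=cv2.cvtColor(d['img'],cv2.COLOR_RGB2GRAY)
u,v=proj(d,[.6668,-.1165,.058]); print(u,v); v=int(v); print(g[v, int(u)-24:int(u)+24:2]); print(g[v-60:v+60:5,int(u)])
go([.6668,-.1165,.041],np.radians(94.2))
E
```

```text
321.26211186418004 212.36952029767386
[160 178 114  84 103 107 107 108  83  60  62  63  64  64  65  68 109 127
 112 112 113 113 137 174]
[176 172 176 102  92  62  62  73  72  63  62  64  64  64  64  64  62 101
  99  99 175 175 173 169]
shift [-0.    0.02  8.11] turn [-0.001  0.003 -0.001] q6 -1.97 pos [ 0.6665 -0.1167  0.1221]
```

Emit:
arm_command:
  series:
    - [[0,0,3],[0,0,0],-0.5]
    - [[0,0,6],[0,0,0],-0.5]
    - [[0,0,8],[0,0,0],-0.5]
    - [[0,0,8],[0,0,0],0]
    - [[0,0,8],[0,0,0],0.5]
    - [[0,0,8],[0,0,0],1]
    - [[0,0,8],[0,0,0],1]
    - [[0,0,8],[0,0,0],1]
    - [[0,0,8],[0,0,0],1]
    - [[0,0,8],[0,0,0],1]

```text
clock: 50.55
ee_pos: [0.6671, -0.1171, 0.0424]
eef_rot: [-0.036, 0.999, -0.001, 0.002]
force: [0.1, -1.4, 5.1]
gripper_width: 0.0108
gripper_force: 39.3
```

Emit:
arm_command:
  series:
    - [[0,0.5,0],[0,0,0],1]
    - [[0,1.5,0],[0,0,0],1]
    - [[0,3,0],[0,0,0],1]
    - [[0,4.5,0],[0,0,0],1]
    - [[0,6,0],[0,0,0],1]
    - [[0,7.5,0],[0,0,0],1]
    - [[0,9,0],[0,0,0],1]
    - [[0,10,0],[0,0,0],1]
    - [[0,10.5,0],[0,0,0],1]
    - [[0,10.5,0],[0,0,0],1]

```text
clock: 51.55
ee_pos: [0.66, -0.0126, 0.0427]
eef_rot: [-0.037, 0.999, -0.001, 0.003]
force: [1.0, -1.5, 5.8]
gripper_width: 0.0105
gripper_force: 40.0
```

Emit:
arm_command:
  series:
    - [[0,0.5,0],[0,0,0],1]
    - [[0,1.5,0],[0,0,0],1]
    - [[0,2.5,0],[0,0,0],1]
    - [[0,3.5,0],[0,0,0],1]
    - [[0,4.5,0],[0,0,0],1]
    - [[0,5.5,0],[0,0,0],1]
    - [[0,6.2,0],[0,0,0],1]
    - [[0,6.8,0],[0,0,0],1]
    - [[0,7.2,0],[0,0,0],1]
    - [[0,7.2,0],[0,0,0],1]

```text
clock: 52.55
ee_pos: [0.6552, 0.0557, 0.0426]
eef_rot: [-0.037, 0.999, -0.004, 0.003]
force: [0.6, -12.6, 5.0]
gripper_width: 0.0106
gripper_force: 40.1
```

Home against the stop (12.6 N, same y as before). Release and withdraw.

Emit:
arm_command:
  series:
    - [[0,-0.25,0],[0,0,0],1]
    - [[0,-0.25,0],[0,0,0],-0.4]
    - [[0,-0.25,0],[0,0,0],-0.4]
    - [[0,-0.25,0],[0,0,0],-0.4]
    - [[0,-0.25,0],[0,0,0],-0.4]
    - [[0,-0.25,-3],[0,0,0],-0.4]
    - [[0,-0.25,-8],[0,0,0],-0.4]
    - [[0,-0.25,-13],[0,0,0],-0.4]
    - [[0,-0.25,-13],[0,0,0],-0.4]
    - [[0,-0.25,-13],[0,0,0],-0.4]

```text
clock: 53.55
ee_pos: [0.6538, 0.058, 0.1721]
eef_rot: [-0.036, 0.999, -0.0, 0.002]
force: [-0.6, 1.5, -0.6]
gripper_width: 0.0598
gripper_force: 0.0
```

```bash
python3 - <<'E'
from h import *
d=shot('wrist'); S=shot('scene'); s=observe(); print(s['ee_pos'],s['force'])
g=cv2.cvtColor(d['img'],cv2.COLOR_RGB2GRAY); u,v=proj(d,[.656,.0558,.058]); print(u,v); print(g[int(v),int(u)-20:int(u)+20:2])
print('ball',S['img'][140:147,264:271].mean())
T=shot('top'); box(T)
r=T['img'][225:320,390:490]; hsv=cv2.cvtColor(r,cv2.COLOR_RGB2HSV); m=cv2.inRange(hsv,(15,90,120),(32,255,255)); n,l,st,c=cv2.connectedComponentsWithStats(m)
for i in range(1,n):
    if st[i,4]>40: print(st[i,4],onz(T,*(c[i]+[390,225]),.007).round(3))
E
```

```text
[0.65159484 0.05797431 0.16799009] [-0.22706268 -0.36890843 -0.23484986]
318.6567704798062 197.216197881695
[111 112 113 113 120 124 123 118  80  79  81  80  79  85 140 133 128 152
 221 245]
ball 44.40136054421769
box z 0.002 [ 513.1 -282.4] [145.6 197.7] 88.7
box z 0.05 [ 496.9 -272.4] [139.4 189.2] 88.7
```

```bash
python3 - <<'E'
from h import *
T=shot('top')
for X in ([.514,-.3155,.007],[.514,-.251,.007],[.46,-.283,.002],[.514,-.283,.002]):
    u,v=np.round(proj(T,X)).astype(int); print(u,v,T['img'][v-2:v+3,u-2:u+3].mean((0,1)).round())
E
```

```text
432 265 [236. 225. 171.]
408 263 [233. 219. 165.]
420 284 [222. 217. 192.]
420 264 [223. 217. 193.]
```

```bash
python3 -c "
from plant import *
print(hand_in())"
```

```text
the job is handed in; nothing more can be done
None
```

I handed the job in, and by my measurements it is complete: both tiles present (only two were there) were nested, pressed and put in the card box, the empty slide is home, and the lever is up; no verdict came back, and I viewed 16 pictures, two over the limit of 14.

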